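# Lock the brush tin into its anti-tip base

### The job

The small brush tin with the lugged foot lies in its wooden rest. Stand it upright on the table and let go of it, then take it again from above, push its foot down into the sprung socket of the anti-tip base with the lugs through the slots, and turn it clockwise (seen from above) until it stops, so that it stays locked when you let go. Do not push the other things on the table out of place.

Things in the scene. Friction and masses are not known exactly. Their poses are not given: they have to be found in the camera images.
- tin: Open ribbed steel brush tin, 50 mm across, 83 mm tall, on a dark steel foot (40 mm disc, 22 mm long); 105 mm in all, about 0.13 kg, empty. Origin: centre of the foot's underside; z runs along the axis from foot to open rim. At first it lies on its side in the cradle, lugs level, axis 32 mm above the table. It stands safely on its foot.
- tin_lug (a point): Outer end of one of the two alike lugs on the tin's foot, along the tin's +x; the other is along -x, so half a turn makes no difference. Each lug reaches 31 mm from the axis, is 9 mm wide, and spans 3 to 9 mm above the foot's underside. This point: 31 mm out, 6 mm up.
- cradle: Fixed small wooden rest: 44 x 60 mm foot, two rails along its x, 12 mm high in all, 36 mm long, 50 mm over their outsides. Origin: centre of its underside. The tin lies along its x, rim towards +x, roughly to the left seen from the robot. The rails carry it from 27 to 63 mm from the foot's underside, so the rim half overhangs freely.
- base: Fixed heavy wooden anti-tip base, 110 x 110 x 29 mm, with a steel ring round a 43 mm hole, the socket. Origin: centre of its underside; z is up, the socket's axis. Two slots in the ring along +x and -x let the lugs through. Below the ring the lugs turn about 75 degrees clockwise seen from above, from the slots to an end stop; the other way they are blocked after some 12 degrees.
- socket (a point): Centre of the socket's mouth, on top of the steel ring, 30 mm above the table. The ring is 6 mm thick, its slots at least 14 mm wide. The lugs are clear below the ring when the foot's underside is under 15 mm above the base's underside; it can be pushed down to 12 mm. When let go locked, the spring lifts the lugs against the ring: 15 mm.
- plunger (a joint): The sprung plate in the socket, its top 20 mm above the table: 0 = up, 0.008 m = fully pressed down. It pushes back with about 6 N at first and 11 N fully down; reads 0.005 when the tin is locked in.
- clear_spot (a point): Middle of a grey 110 mm square printed on the newspaper between cradle and base, on the table top (z = 0): nothing stands on the square, room to stand the tin. The paper has no thickness.
- brush_pot: Bystander: big open ribbed tin, 90 mm across, 110 mm tall, holding upright paint brushes (195 mm to their tips). Origin at its middle, underside.
- big_tin: Bystander: big empty open ribbed tin, 100 mm across, 120 mm tall. Origin at its middle, underside.
- plain_tin: Bystander: small open ribbed tin without foot or lugs, 54 mm across, 75 mm tall, standing. Origin at its middle, underside.
- glue: Bystander: white glue bottle, 52 mm across, 130 mm tall. Origin at its middle, underside.
- paint_jar: Bystander: glass jar with white lid, 64 mm across, 70 mm tall. Origin at its middle, underside.
- scissors: Bystander: scissors lying flat, 160 mm long, at most 10 mm high. Origin at the middle of the pivot, underside.
- flat_brush: Bystander: paint brush lying flat, 190 mm long. Origin at its middle, underside.
There are look-alikes about, which are no part of the job. Several things have the shape of the base; the one meant has the colours described above.

How it is judged (in metres and radians):
On the way:
1. the tin stands upright on the table and has been let go of (angle between tin's own z axis and vertical below 0.1 rad and height (world z) of tin below 0.005 m and contact force between the fingers and tin below 0.1 N and linear speed of tin below 0.03 m/s), for 0.2 s.
At the end, for the whole second after the job is handed in: The tin sits upright (within 5 degrees) in the base's socket, within 4 mm of its axis, foot underside 12 to 17.5 mm above the base's underside so that the plunger stays pressed by more than 2.5 mm, its lugs turned more than 52 degrees from the slots, at rest (horizontal distance between tin and base below 0.004 m and z of tin in the frame of base between 0.012 and 0.0175 m and angle between tin's own z axis and vertical below 0.09 rad and angle between the x axis of tin and the x axis of base, either way round above 0.9 rad and value of joint plunger above 0.0025 m and linear speed of tin below 0.02 m/s); the robot touches nothing.
It fails at once if a bystander is pushed more than 30 mm out of place (distance of any of brush_pot, big_tin, plain_tin, glue, paint_jar, scissors, flat_brush from where it was at the start of the episode above 0.03 m).
It also fails if it takes over 58 s, if anything falls off the work surface, if the arm or the gripper's body presses on something with over 40 N, if the wrist force passes 120 N, or if a joint passes its speed limit or range.

### The arm

A 6-joint arm with a two-finger parallel gripper is mounted at the origin on the work surface. World frame = base frame: x ahead of the robot, y to its left, z up, the work surface at z = 0. Lengths are in m, angles in degrees, forces in N, time in s.
With the tool pointing down it reaches from about 0.275 to 0.725 m from the base axis. Payload 5.6 kg.
Tool frame: the origin (TCP) lies on the centre line of the jaws, within the pads' length; the fingertips stand 19 mm ahead of it and the grasp point (between the pads) is the TCP; z points along the fingers, y is the line along which they close (so a half turn about z gives the same grasp; the last joint's range is limited). The gripper opens to 85 mm and grips with 20 to 120 N. Pads are 22 mm wide; open, the fingers measure 114 mm over their backs; the gripper's body (76 mm by 85 mm) begins 54 mm behind the grasp point. The pads swing forward as they close: fully open they stand 13 mm farther back than shut.
Start: joints at [80.821, 14.616, 6.199, 0, -81.583, -16.306], TCP at [0.237, 0.496, 0.25] pointing down, gripper open.
Joint ranges: [-168.99, 168.99], [-69.2, 112.95], [-62.41, 85.93], [-164.36, 98.24], [-168.68, -3.75], [-174.98, 174.98]. Speed limits (degrees/s): [147.25, 147.25, 180, 180, 180, 180].

### API

Orientations are given as [roll, pitch, yaw] about the fixed x, y, z axes, in that order (R = Rz(yaw) Ry(pitch) Rx(roll)).
In Python, from workcell import observe, eyes, bot gives the robot as it stands.
- The arm moves only by the tool carry_out, never from a script. Its argument "series" is a list of rows, each an object with "jaw": the opening, from 0 (shut) to 1 (fully open); "travel": the shift along the tool's x, y, z in mm, a list of three; "yaw": the turn about the tool's z in rad. In form: [{"jaw": jaw, "travel": [dx, dy, dz], "yaw": yaw}, ...]. A call has exactly 5 rows; each row is the pose to reach, as a shift and turn from the pose commanded when the call began, along the tool's axes at that moment; what a row does not reach only later rows make up. A row lasts 1/10 s, in which the tool goes at most 50 mm and 8.59 degrees, less where a joint would pass 70% of its speed; a pose out of reach is approached as far as the arm can. A call with a gripper value outside its range is refused whole. The fingers move at their own pace and stop on an object; "grip_force" is the grip in N (left out, the last holds). Time passes only in rows, so rows that repeat a pose let the fingers close, or fill a call up. It gives the time, the measured TCP pose, the force, the opening and the grip force at its end, in the units of the state.
- observe(): the state, without advancing time (a new reading comes with each control period).
- eyes.capture(name): name is "side" or "top"; returns the picture (400x640x3 uint8, blue, green, red); there is no depth.
- eyes.camera_params(name): a dict with "intrinsics" (3x3 intrinsics, pixels), "D" ([k1, k2, p1, p2, k3] as OpenCV has them; the pictures are not rectified), "R" (3x3) and "t" (3): a world point X has camera coordinates R X + t. Camera axes: x right, y down, z forward; pixel columns grow to the right and rows downward; lengths in m; the calibration is good to about 2 mm. A picture is of the moment at which its call begins. camera_params takes no time and is no camera call.
- bot.hand_in(): hands the job in; it is judged then, once.
The state is a dict: "time_s": time; "joint_positions": joint angles; "joint_velocities": joint speeds; "effort": joint torques, N m; "position": TCP position; "orientation": TCP orientation; "contact_force": force on the tool from outside, world axes, zero at the start; "ft_torque": the same for the moment, N m; "grip_width": finger opening in m; "gripper_force": force on a finger pad.
Only numpy, scipy, OpenCV 4.12 (cv2) and the standard library are available. Lean on these libraries where they do the work, as an engineer would, in place of code of your own. Each camera call takes 0.05 s, during which the arm holds its last target. There are 200 camera calls.

## Working session

There is one attempt and no reset: what is moved stays moved. The work goes in short steps, Python scripts to look and compute and a tool call to move; the robot and the scene stay as the last step left them, time stands still between calls to the robot, and variables do not carry over. Pictures are saved under pics/ and viewed, at most 10 in all, crops included, and the job is handed in when it is done.

Besides the shell and the picture viewer there is one more tool, called after ">>>" by a JSON object that holds its "name" and its "arguments". carry_out: Moves the arm, as the interface text tells. Its arguments: {"type":"object","properties":{"series":{"type":"array","items":{"type":"object","properties":{"jaw":{"type":"number"},"travel":{"type":"array","items":{"type":"number"}},"yaw":{"type":"number"}}}},"grip_force":{"type":"number"}},"required":["series"]}

```bash
mkdir -p pics
python3 - <<'E'
from workcell import observe, eyes, bot
import cv2
for n in("side","top"):
    cv2.imwrite(f"pics/{n}0.png",eyes.capture(n)); p=eyes.camera_params(n); print(n,p)
print(observe())
E
```

```text
side {'intrinsics': array([[380.78320588,   0.        , 318.5499543 ],
       [  0.        , 380.78320588, 197.38505932],
       [  0.        ,   0.        ,   1.        ]]), 'D': array([-0.03766959,  0.        ,  0.        ,  0.        ,  0.        ]), 'R': array([[ 0.9667326 , -0.25575858, -0.00395451],
       [-0.13048591, -0.47980395, -0.86761835],
       [ 0.22000345,  0.83927094, -0.49721501]]), 't': array([-0.54369309,  0.11267365,  1.16817569])}
top {'intrinsics': array([[387.23369037,   0.        , 315.54972719],
       [  0.        , 387.23369037, 206.49439628],
       [  0.        ,   0.        ,   1.        ]]), 'D': array([-0.07514461,  0.        ,  0.        ,  0.        ,  0.        ]), 'R': array([[ 0.11967248, -0.99279208,  0.00651057],
       [-0.96933628, -0.11825773, -0.2154119 ],
       [ 0.21462916,  0.01946795, -0.97650157]]), 't': array([-0.04830252,  0.5462914 ,  1.1403902 ])}
{'time_s': 0.1, 'joint_positions': array([ 8.08227910e+01,  1.46486871e+01,  6.13685534e+00, -2.12691324e-02,
       -8.15830045e+01, -1.63051978e+01]), 'joint_velocities': array([ 0.04518123, -0.03760248,  0.17874879,  0.08583145,  0.00059963,
       -0.02190204]), 'effort': array([-3.10730509e-03, -3.87604630e+01,  2.38475329e+01,  5.37793815e+00,
       -3.82785060e-03,  4.69091560e-06]), 'position': array([0.23642779, 0.49613267, 0.24949439]), 'orientation': array([ 1.79903072e+02, -6.43693678e-03, -2.54855321e+01]), 'contact_force': array([ 0.35930631, -0.65231257,  0.03539978]), 'ft_torque': array([ 0.0234451 , -0.04785227,  0.00984523]), 'gripper_force': 0.0, 'grip_width': 0.08523792249785832}
```

View pics/top0.png

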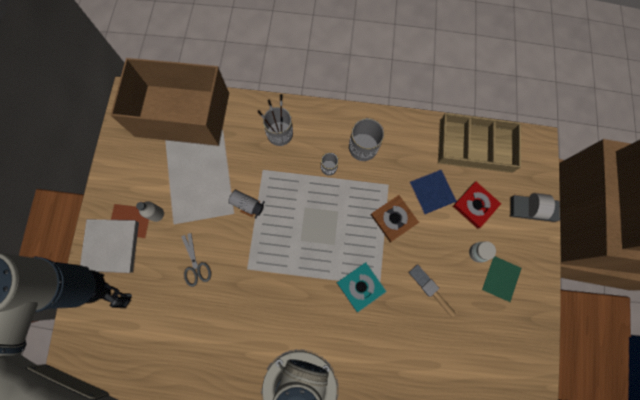

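View pics/side0.png

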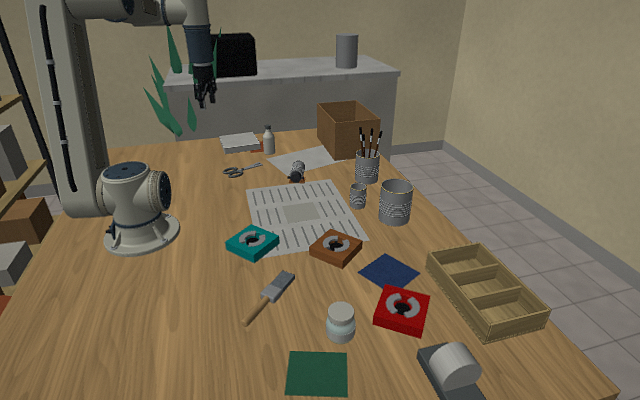

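Three things have the base's shape in the top view: brown at (396,218), teal at (361,287) and red at (478,204). The brown one fits, since it is wood with a steel ring and lies next to the newspaper. I'll confirm it and the tin in one enlarged crop.

Run:
```python
import cv2,numpy as np
t=cv2.imread("pics/top0.png");s=cv2.imread("pics/side0.png")
def c(im,x,y,w,h,k): return cv2.convertScaleAbs(cv2.resize(im[y:y+h,x:x+w],None,fx=k,fy=k,interpolation=cv2.INTER_CUBIC),alpha=1.4)
# top: tin (220..270,180..225), base (368..423,190..245); side: tin(280..320,..), base
a=np.hstack([c(t,222,180,50,50,6),c(t,370,193,50,50,6)])
b=np.hstack([c(s,275,150,50,40,6),c(s,305,225,60,40,5)[:200]] if 0 else [c(s,272,150,50,40,6),c(s,310,226,50,40,6)])
cv2.imwrite("pics/crop.png",np.vstack([a,b]))
```

```text
(no output)
```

View pics/crop.png

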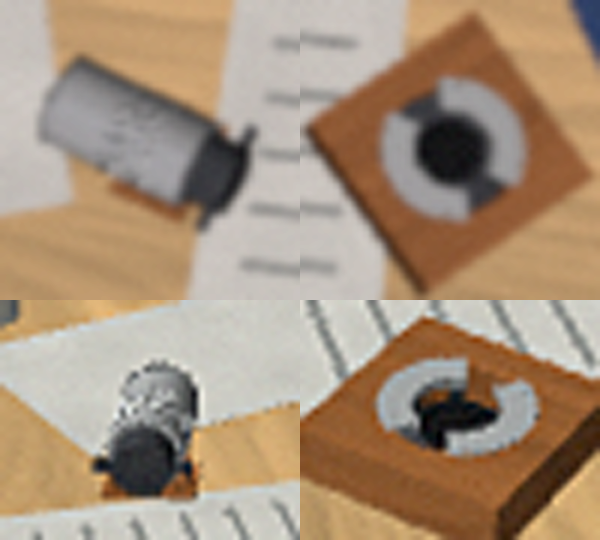

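The crop shows, in wood brown with a grey ring, the right base, with slots running upper-left to lower-right at about (389.7,210.5)-(401.7,224.3). The tin's rim is upper-left and its foot and lugs are lower-right, with lug tips at about (263.5,201.5) and (256,217).

```bash
cat > h.py <<'E'
import cv2,numpy as np
from workcell import observe, eyes, bot
P={n:eyes.camera_params(n) for n in("side","top")}
def ray(n,uv,z):
    p=P[n]; x=cv2.undistortPoints(np.array([[uv]],float),p["intrinsics"],p["D"])[0,0]
    d=p["R"].T@np.r_[x,1]; o=-p["R"].T@p["t"]; return (o+d*(z-o[2])/d[2])[:2]
def proj(n,X):
    p=P[n]; return cv2.projectPoints(np.array(X,float).reshape(-1,3),cv2.Rodrigues(p["R"])[0],p["t"],p["intrinsics"],p["D"])[0][:,0]
E
python3 - <<'E'
from h import *
T=lambda x,y,x0,y0,ox=0,oy=0:((x-ox)/6-.5+x0,(y-oy)/6-.5+y0)
b=lambda x,y,z:ray("top",T(x,y,370,193,300),z)
t=lambda x,y,z:ray("top",T(x,y,222,180),z)
C=[b(*c,.029) for c in((475,10),(595,172),(425,295),(308,130))]
print("corners",np.round(C,4),np.round(np.mean(C,0),4))
for i in range(4):
    e=C[(i+1)%4]-C[i]; print(np.degrees(np.arctan2(e[1],e[0]))%90,np.linalg.norm(e))
print("ring top",b(453.5,148.5,.03),"side",ray("side",T(458.5,406,310,226,300,300),.03))
s=b(418,103,.03)-b(491,193,.03);print("slot deg",np.degrees(np.arctan2(s[1],s[0])))
l1,l2=t(250,130,.032),t(204,224,.032);d=l1-l2;print("lugs",l1,l2,(l1+l2)/2,np.linalg.norm(d),np.degrees(np.arctan2(d[1],d[0])))
for p,q in(((218,125),(80,55)),((180,208),(42,138))):
    e=t(*q,.032)-t(*p,.032);print("axis",np.degrees(np.arctan2(e[1],e[0])),np.linalg.norm(e))
print("rim mid",t(61,96,.032),"body end mid",t(199,166,.032))
print("foot side",ray("side",T(142,460,272,150,0,300),.032))
print("spot",ray("top",(320,226),0))
E
```

```text
corners [[ 0.6276 -0.2423]
 [ 0.5472 -0.3125]
 [ 0.4712 -0.2276]
 [ 0.5514 -0.1588]] [ 0.5494 -0.2353]
41.090758336747854 0.10676275146017986
41.81817735693099 0.11386995576326621
40.66573183368761 0.10564433356139527
42.391206006250755 0.11310623707931576
ring top [ 0.55052568 -0.23627809] side [ 0.55016859 -0.23838726]
slot deg 44.091558327768105
lugs [0.5512694  0.18598511] [0.49808848 0.20251511] [0.52467894 0.19425011] 0.05569067814108555 -17.26658765452009
axis 69.85695632498604 0.08458906625150504
axis 70.12235093236819 0.08391088450410478
rim mid [0.55748216 0.28907634] body end mid [0.52865134 0.20991171]
foot side [0.52449083 0.20120556]
spot [ 0.49909368 -0.00293509]
```

>>> {"name": "carry_out", "arguments": {"series": [{"jaw": 1, "travel": [38, 6.5, 0], "yaw": 0.146}, {"jaw": 1, "travel": [76, 13, 0], "yaw": 0.293}, {"jaw": 1, "travel": [114, 20, 0], "yaw": 0.44}, {"jaw": 1, "travel": [152, 26, 10], "yaw": 0.586}, {"jaw": 1, "travel": [190, 33, 30], "yaw": 0.733}]}}

```text
time_s: 0.6
position: [0.3955, 0.3845, 0.2211]
orientation: [-179.9, 0.1, -67.8]
contact_force: [0.0, 0.4, 0.0]
grip_width: 0.0851
gripper_force: 0.0
```

```bash
cat >> h.py <<'E'
def to(*tg):
    o=observe(); w=np.radians(o["orientation"][2]); x,y,z,yw=tg; d=np.array([x,y,z])-o["position"]
    c,s=np.cos(w),np.sin(w)
    print(round(o["time_s"],2),"pos",o["position"].round(4),"rpy",o["orientation"].round(2),"F",o["contact_force"].round(1),"w",round(o["grip_width"],4),"j6",o["joint_positions"][5].round(1))
    print("travel mm",(1000*np.array([d[0]*c+d[1]*s,d[0]*s-d[1]*c,-d[2]])).round(1),"yaw",round(-np.radians((yw-np.degrees(w)+180)%360-180),3))
E
python3 -c "
from h import *
to(.5527,.2734,.12,-109.5)"
```

```text
0.6 pos [0.3955 0.3845 0.2211] rpy [-1.7985e+02  8.0000e-02 -6.7800e+01] F [0.  0.4 0. ] w 0.0851 j6 -38.3
travel mm [ 162.3 -103.6  101.1] yaw 0.728
```

>>> {"name": "carry_out", "arguments": {"series": [{"jaw": 1, "travel": [33, -21, 15], "yaw": 0.146}, {"jaw": 1, "travel": [66, -42, 35], "yaw": 0.292}, {"jaw": 1, "travel": [99, -63, 55], "yaw": 0.438}, {"jaw": 1, "travel": [131, -84, 78], "yaw": 0.584}, {"jaw": 1, "travel": [162.3, -103.6, 101], "yaw": 0.728}]}}

```text
time_s: 1.1
position: [0.5528, 0.2735, 0.118]
orientation: [180.0, -0.0, -109.5]
contact_force: [0.2, 0.4, 0.8]
grip_width: 0.0856
gripper_force: 0.0
```

>>> {"name": "carry_out", "arguments": {"series": [{"jaw": 1, "travel": [0, 0, 0], "yaw": 0}, {"jaw": 1, "travel": [0, 0, 0], "yaw": 0}, {"jaw": 1, "travel": [0, 0, 0], "yaw": 0}, {"jaw": 1, "travel": [0, 0, 0], "yaw": 0}, {"jaw": 1, "travel": [0, 0, 0], "yaw": 0}]}}

```text
time_s: 1.6
position: [0.5515, 0.2757, 0.1203]
orientation: [-180.0, 0.1, -109.1]
contact_force: [-0.4, 0.4, -0.0]
grip_width: 0.0857
gripper_force: 0.0
```

```bash
python3 -c "
from h import *
to(.5527,.2734,.031,-109.5)"
```

```text
1.6 pos [0.5515 0.2757 0.1203] rpy [-1.7995e+02  8.0000e-02 -1.0909e+02] F [-0.4  0.4 -0. ] w 0.0857 j6 -60.2
travel mm [ 1.8 -1.9 89.3] yaw 0.007
```

>>> {"name": "carry_out", "arguments": {"series": [{"jaw": 1, "travel": [1, -1, 25], "yaw": 0.007}, {"jaw": 1, "travel": [2, -2, 50], "yaw": 0.007}, {"jaw": 1, "travel": [2, -2, 70], "yaw": 0.007}, {"jaw": 1, "travel": [2, -2, 82], "yaw": 0.007}, {"jaw": 1, "travel": [2, -2, 89], "yaw": 0.007}]}}

```text
time_s: 2.1
position: [0.5526, 0.2724, 0.0297]
orientation: [180.0, -0.0, -109.6]
contact_force: [0.0, -0.6, 0.3]
grip_width: 0.0852
gripper_force: 0.0
```

>>> {"name": "carry_out", "arguments": {"grip_force": 20, "series": [{"jaw": 0.75, "travel": [0, 0, 0], "yaw": 0}, {"jaw": 0.6, "travel": [0, 0, 0], "yaw": 0}, {"jaw": 0.45, "travel": [0, 0, 0], "yaw": 0}, {"jaw": 0.4, "travel": [0, 0, 0], "yaw": 0}, {"jaw": 0.4, "travel": [0, 0, 0], "yaw": 0}]}}

```text
time_s: 2.6
position: [0.5535, 0.2728, 0.0314]
orientation: [-179.9, 0.1, -109.6]
contact_force: [-2.8, 3.3, 4.2]
grip_width: 0.0487
gripper_force: 23.3
```

Run:
```python
from h import *
to(.5527,.2734,.031,-109.5)
a=[cv2.resize(eyes.capture(n)[y:y+100,x:x+100],None,fx=4,fy=4,interpolation=cv2.INTER_CUBIC) for n,x,y in(("top",200,150),("side",245,110))]
cv2.imwrite("pics/g.png",np.hstack(a))
```

```text
2.6 pos [0.5535 0.2728 0.0314] rpy [-1.7994e+02  1.1000e-01 -1.0958e+02] F [-2.8  3.3  4.2] w 0.0487 j6 -60.3
travel mm [-0.3  0.9  0.4] yaw -0.001
```

View pics/g.png

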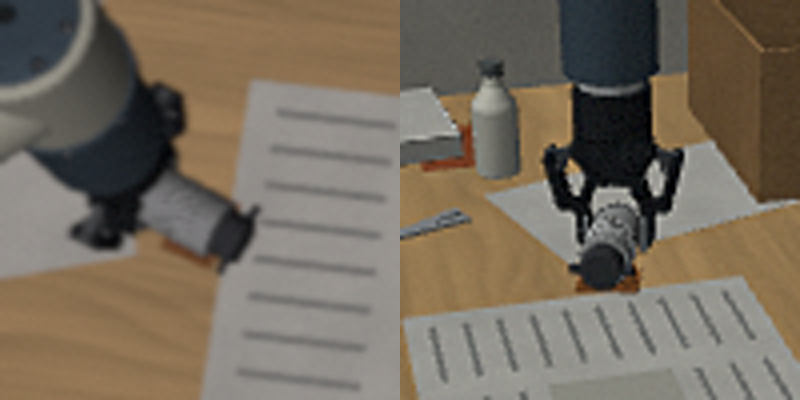

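The picture shows the tin gripped near its rim, with the foot still at (605,270) in the side crop. Next I'll lift and see whether it swings upright.

>>> {"name": "carry_out", "arguments": {"series": [{"jaw": 0.4, "travel": [0, 0, -15], "yaw": 0}, {"jaw": 0.4, "travel": [0, 0, -35], "yaw": 0}, {"jaw": 0.4, "travel": [0, 0, -60], "yaw": 0}, {"jaw": 0.4, "travel": [0, 0, -80], "yaw": 0}, {"jaw": 0.4, "travel": [0, 0, -90], "yaw": 0}]}}

```text
time_s: 3.2
position: [0.5536, 0.2721, 0.1217]
orientation: [-179.9, 0.1, -109.6]
contact_force: [1.6, 0.2, -1.7]
grip_width: 0.0487
gripper_force: 21.4
```

Run:
```python
from h import *
to(.499,-.003,.121,-109.5)
a=[cv2.resize(eyes.capture(n)[y:y+100,x:x+100],None,fx=4,fy=4,interpolation=cv2.INTER_CUBIC) for n,x,y in(("top",200,150),("side",245,110))]
cv2.imwrite("pics/g2.png",np.hstack(a))
```

```text
3.2 pos [0.5536 0.2721 0.1217] rpy [-1.7992e+02  7.0000e-02 -1.0960e+02] F [ 1.6  0.2 -1.7] w 0.0487 j6 -60.3
travel mm [277.5 -40.8   0.7] yaw -0.002
```

View pics/g2.png

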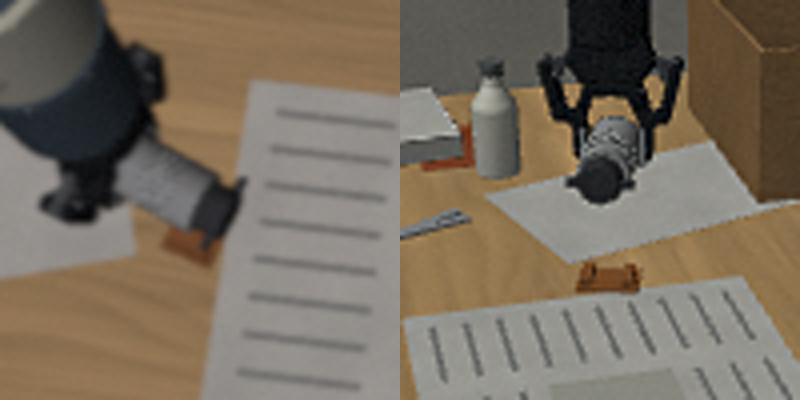

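The picture shows the tin lifted clear of the cradle but still level, held by pad friction. I'll carry it over the clear spot and loosen the grip step by step so the foot swings down.

>>> {"name": "carry_out", "arguments": {"series": [{"jaw": 0.4, "travel": [20, -3, 0], "yaw": 0}, {"jaw": 0.4, "travel": [55, -8, 0], "yaw": 0}, {"jaw": 0.4, "travel": [95, -14, 0], "yaw": 0}, {"jaw": 0.4, "travel": [135, -20, 0], "yaw": 0}, {"jaw": 0.4, "travel": [175, -26, 0], "yaw": 0}]}}

```text
time_s: 3.8
position: [0.5173, 0.0968, 0.1185]
orientation: [179.9, -0.1, -109.6]
contact_force: [0.8, -0.1, -1.0]
grip_width: 0.0487
gripper_force: 21.4
```

>>> {"name": "carry_out", "arguments": {"series": [{"jaw": 0.4, "travel": [40, -6, 0], "yaw": 0}, {"jaw": 0.4, "travel": [75, -11, 4], "yaw": 0}, {"jaw": 0.4, "travel": [95, -14, 8], "yaw": 0}, {"jaw": 0.4, "travel": [102, -15, 12], "yaw": 0}, {"jaw": 0.4, "travel": [102, -15, 15], "yaw": 0}]}}

```text
time_s: 4.3
position: [0.4979, -0.0033, 0.104]
orientation: [179.9, -0.1, -109.7]
contact_force: [0.6, -0.9, -1.5]
grip_width: 0.0485
gripper_force: 21.4
```

>>> {"name": "carry_out", "arguments": {"series": [{"jaw": 0.5, "travel": [0, 0, 0], "yaw": 0}, {"jaw": 0.53, "travel": [0, 0, 0], "yaw": 0}, {"jaw": 0.55, "travel": [0, 0, 0], "yaw": 0}, {"jaw": 0.56, "travel": [0, 0, 0], "yaw": 0}, {"jaw": 0.56, "travel": [0, 0, 0], "yaw": 0}]}}

```text
time_s: 4.8
position: [0.4989, -0.0022, 0.1054]
orientation: [-180.0, 0.0, -109.6]
contact_force: [0.3, 0.3, -2.3]
grip_width: 0.0485
gripper_force: 21.4
```

Run:
```python
from h import *
to(.499,-.003,.106,-109.5)
cv2.imwrite("pics/g3.png",cv2.resize(eyes.capture("side")[130:250,240:360],None,fx=4,fy=4,interpolation=cv2.INTER_CUBIC))
```

```text
4.8 pos [ 0.4989 -0.0022  0.1054] rpy [-1.7999e+02  1.0000e-02 -1.0956e+02] F [ 0.3  0.3 -2.3] w 0.0485 j6 -37.3
travel mm [ 0.7 -0.4 -0.6] yaw -0.001
```

Loosening by jaw position keeps the full force. Instead I'll push the lower part of the foot against the side of the fixed base, which swings the foot down. First I'll check the room around it.

Run:
```python
from h import *
for c in((386,288),(365,264),(337,282),(360,310)): print(ray("top",c,.029).round(3))
u=np.array([np.cos(np.radians(131.5)),np.sin(np.radians(131.5))]);t=np.array([u[1],-u[0]]);B=np.array([.5503,-.237])
for s in(0,.02,.03): print(s,B+u*.055+t*s,"P110",B+u*.165+t*s)
p=B+u*.165+t*.025;print(p);to(*p,.106,-48.5)
```

```text
[ 0.327 -0.226]
[ 0.393 -0.155]
[ 0.328 -0.075]
[ 0.253 -0.153]
0 [ 0.5138559  -0.19580744] P110 [ 0.44096769 -0.11342231]
0.02 [ 0.52883501 -0.18255503] P110 [ 0.45594681 -0.10016991]
0.03 [ 0.53632457 -0.17592883] P110 [ 0.46343636 -0.0935437 ]
[ 0.45969159 -0.0968568 ]
4.85 pos [ 0.4989 -0.0023  0.1054] rpy [-1.7999e+02  1.0000e-02 -1.0957e+02] F [ 0.3  0.4 -1.4] w 0.0487 j6 -37.3
travel mm [102.2   5.2  -0.6] yaw -1.066
```

View pics/g3.png

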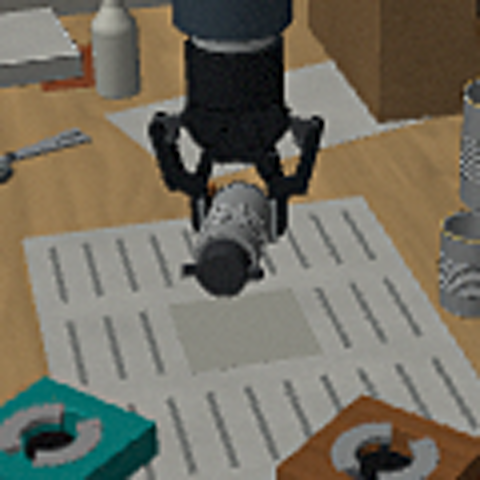

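The picture shows the tin still level over the clear spot, with the foot disc at (225,265). Next I turn it square to the base's near face.

>>> {"name": "carry_out", "arguments": {"grip_force": 20, "series": [{"jaw": 0.4, "travel": [5, 0, 0], "yaw": -0.14}, {"jaw": 0.4, "travel": [20, 1, 0], "yaw": -0.285}, {"jaw": 0.4, "travel": [40, 2, 0], "yaw": -0.43}, {"jaw": 0.4, "travel": [60, 3, 0], "yaw": -0.575}, {"jaw": 0.4, "travel": [80, 4, 0], "yaw": -0.72}]}}

```text
time_s: 5.35
position: [0.4678, -0.0771, 0.1054]
orientation: [-180.0, -0.0, -68.0]
contact_force: [-1.1, 0.3, -0.8]
grip_width: 0.0488
gripper_force: 21.4
```

```bash
python3 -c "
from h import *
to(.4597,-.0969,.045,-48.5)"
```

```text
5.35 pos [ 0.4678 -0.0771  0.1054] rpy [-179.99   -0.    -67.98] F [-1.1  0.3 -0.8] w 0.0488 j6 12.4
travel mm [15.3 15.  60.4] yaw -0.34
```

>>> {"name": "carry_out", "arguments": {"series": [{"jaw": 0.4, "travel": [5, 5, 5], "yaw": -0.12}, {"jaw": 0.4, "travel": [10, 10, 15], "yaw": -0.24}, {"jaw": 0.4, "travel": [13, 15, 35], "yaw": -0.34}, {"jaw": 0.4, "travel": [13, 15, 52], "yaw": -0.34}, {"jaw": 0.4, "travel": [13, 15, 63], "yaw": -0.34}]}}

```text
time_s: 5.85
position: [0.4584, -0.0943, 0.0413]
orientation: [179.9, 0.0, -48.9]
contact_force: [-0.1, 0.6, -1.8]
grip_width: 0.0484
gripper_force: 21.4
```

>>> {"name": "carry_out", "arguments": {"series": [{"jaw": 0.4, "travel": [5, 0, 0], "yaw": 0}, {"jaw": 0.4, "travel": [10, 0, 0], "yaw": 0}, {"jaw": 0.4, "travel": [16, 0, 0], "yaw": 0}, {"jaw": 0.4, "travel": [22, 0, 0], "yaw": 0}, {"jaw": 0.4, "travel": [28, 0, 0], "yaw": 0}]}}

```text
time_s: 6.35
position: [0.4734, -0.1137, 0.041]
orientation: [179.8, 0.5, -49.0]
contact_force: [-14.0, 20.3, 4.0]
grip_width: 0.0489
gripper_force: 20.6
```

Run:
```python
from h import *
to(.4597,-.0969,.045,-48.5)
a=[cv2.resize(eyes.capture(n)[y:y+100,x:x+100],None,fx=4,fy=4,interpolation=cv2.INTER_CUBIC) for n,x,y in(("top",320,150),("side",265,160))]
cv2.imwrite("pics/g4.png",np.hstack(a))
```

```text
6.35 pos [ 0.4734 -0.1137  0.041 ] rpy [179.8    0.51 -49.04] F [-14.   20.3   4. ] w 0.0489 j6 36.4
travel mm [-21.7  -0.7  -4. ] yaw -0.009
```

View pics/g4.png

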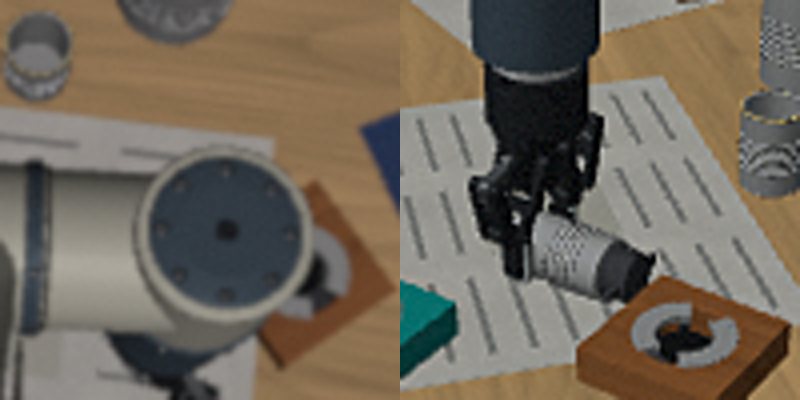

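The side crop shows the foot against the base's near face at about (640,280), slightly foot-down. With the foot held there by friction, I'll swing the grip point up on an arc about that contact.

>>> {"name": "carry_out", "arguments": {"series": [{"jaw": 0.4, "travel": [1.5, 0, -6], "yaw": 0}, {"jaw": 0.4, "travel": [3.5, 0, -12], "yaw": 0}, {"jaw": 0.4, "travel": [6, 0, -18], "yaw": 0}, {"jaw": 0.4, "travel": [10, 0, -24], "yaw": 0}, {"jaw": 0.4, "travel": [14, 0, -31], "yaw": 0}]}}

```text
time_s: 6.95
position: [0.4848, -0.1256, 0.0729]
orientation: [179.9, 0.2, -48.9]
contact_force: [-2.4, 2.4, -1.6]
grip_width: 0.0482
gripper_force: 21.0
```

Run:
```python
from h import *
to(.4597,-.0969,.045,-48.5)
cv2.imwrite("pics/g5.png",cv2.resize(eyes.capture("side")[150:270,265:385],None,fx=4,fy=4,interpolation=cv2.INTER_CUBIC))
```

```text
6.95 pos [ 0.4848 -0.1256  0.0729] rpy [179.88   0.22 -48.92] F [-2.4  2.4 -1.6] w 0.0482 j6 37.8
travel mm [-38.1   0.1  27.9] yaw -0.007
```

View pics/g5.png

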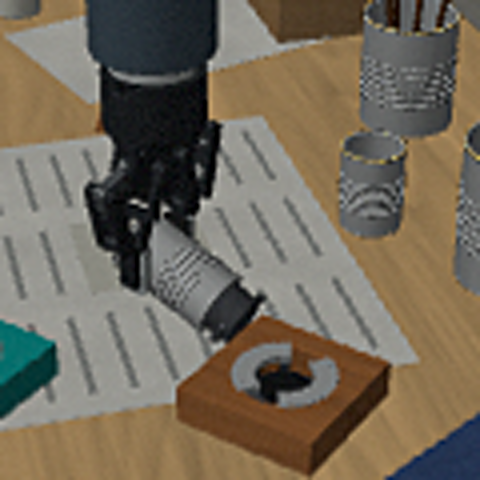

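The picture shows the tin tilting as intended, foot down by about 35°, with the foot edge on the base face near (240,320). I'll carry on along the arc.

>>> {"name": "carry_out", "arguments": {"series": [{"jaw": 0.4, "travel": [10, 0, -9], "yaw": 0}, {"jaw": 0.4, "travel": [22, 0, -19], "yaw": 0}, {"jaw": 0.4, "travel": [36, 0, -27], "yaw": 0}, {"jaw": 0.4, "travel": [47, 0, -32], "yaw": 0}, {"jaw": 0.4, "travel": [55, 0, -34], "yaw": 0}]}}

```text
time_s: 7.5
position: [0.5242, -0.1682, 0.1082]
orientation: [-179.9, -0.1, -48.9]
contact_force: [0.5, 0.5, -1.8]
grip_width: 0.0483
gripper_force: 22.8
```

Run:
```python
from h import *
to(.499,-.003,.11,-48.5)
cv2.imwrite("pics/g6.png",cv2.resize(eyes.capture("side")[150:270,265:385],None,fx=4,fy=4,interpolation=cv2.INTER_CUBIC))
```

```text
7.5 pos [ 0.5242 -0.1682  0.1082] rpy [-1.7992e+02 -1.2000e-01 -4.8870e+01] F [ 0.5  0.5 -1.8] w 0.0483 j6 42.6
travel mm [-141.   -89.7   -1.8] yaw -0.007
```

View pics/g6.png

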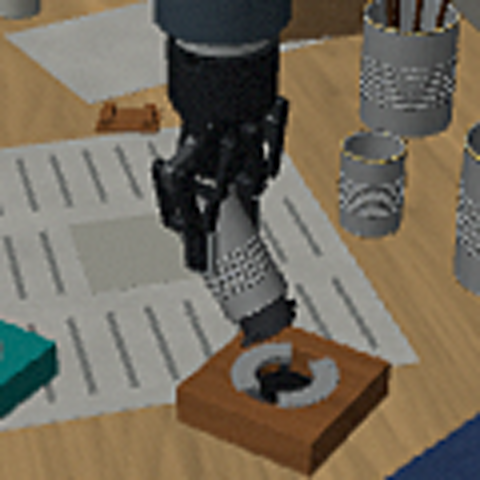

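The picture shows the foot has slipped over the top edge with about 30° of tilt left. I'll back off, go lower and push again with the foot well below the top of the base face.

>>> {"name": "carry_out", "arguments": {"series": [{"jaw": 0.4, "travel": [-20, 0, 0], "yaw": 0}, {"jaw": 0.4, "travel": [-45, 0, 0], "yaw": 0}, {"jaw": 0.4, "travel": [-62, 0, 0], "yaw": 0}, {"jaw": 0.4, "travel": [-64, 0, 8], "yaw": 0}, {"jaw": 0.4, "travel": [-64, 0, 14], "yaw": 0}]}}

```text
time_s: 8.05
position: [0.4807, -0.1189, 0.0929]
orientation: [-180.0, -0.0, -48.8]
contact_force: [0.1, -0.3, -0.7]
grip_width: 0.0485
gripper_force: 22.8
```

>>> {"name": "carry_out", "arguments": {"series": [{"jaw": 0.4, "travel": [10, 0, 0], "yaw": 0}, {"jaw": 0.4, "travel": [20, 0, 0], "yaw": 0}, {"jaw": 0.4, "travel": [32, 0, -1], "yaw": 0}, {"jaw": 0.4, "travel": [44, 0, -2], "yaw": 0}, {"jaw": 0.4, "travel": [57, 0, -3], "yaw": 0}]}}

```text
time_s: 8.55
position: [0.5187, -0.1625, 0.0984]
orientation: [-180.0, 0.0, -48.9]
contact_force: [-7.0, 7.5, 18.0]
grip_width: 0.0487
gripper_force: 24.9
```

Run:
```python
from h import *
to(.499,-.003,.11,-48.5)
cv2.imwrite("pics/g7.png",cv2.resize(eyes.capture("side")[150:270,265:385],None,fx=4,fy=4,interpolation=cv2.INTER_CUBIC))
```

```text
8.55 pos [ 0.5187 -0.1625  0.0984] rpy [-1.7998e+02  4.0000e-02 -4.8880e+01] F [-7.   7.5 18. ] w 0.0487 j6 42.1
travel mm [-133.1  -90.1  -11.6] yaw -0.007
```

View pics/g7.png

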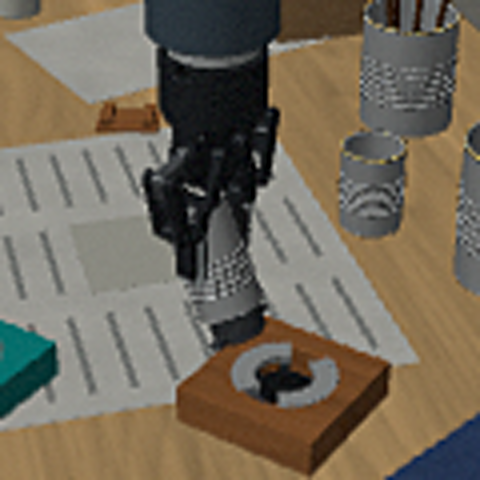

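The picture shows the tin nearly upright, about 10-15° of tilt, with its foot at (240,330) by the base edge. That was my last picture, so from here I work from numbers, starting with a back-projection of its axis onto the vertical plane through the TCP.

```bash
cat >> h.py <<'E'
def plane(n,uv,P0,nrm):
    p=P[n]; x=cv2.undistortPoints(np.array([[uv]],float),p["intrinsics"],p["D"])[0,0]
    d=p["R"].T@np.r_[x,1]; o=-p["R"].T@p["t"]; return o+d*((P0-o)@nrm)/(d@nrm)
E
python3 - <<'E'
from h import *
o=observe();p=o["position"];w=np.radians(-48.9);f=np.array([np.cos(w),np.sin(w),0]);n=np.array([-f[1],f[0],0])
for nm,u,v in(("body up",221,268),("foot border mid",237,316),("foot bottom L",213,348),("border L",207,322),("border R",267,308),("bodyUp L",188,275),("bodyUp R",254,258)):
    X=plane("side",(265+u/4-.4,150+v/4-.4),p,n); print(nm,((X-p)@f*1000).round(1),(X[2]*1000).round(1))
B=np.array([.5503,-.237,0]);print("face at",((B-p)@f*1000-55).round(1))
g=cv2.cvtColor(cv2.imread("pics/g7.png"),cv2.COLOR_BGR2GRAY)[200:360:8,176:284:6]
print("\n".join(" ".join("%3d"%v for v in r) for r in g))
E
```

```text
body up 3.6 79.3
foot border mid 17.6 42.6
foot bottom L -3.9 5.3
border L -9.1 27.0
border R 43.4 59.4
bodyUp L -25.9 62.7
bodyUp R 31.9 97.8
face at 19.8
 17  11  26  18  12  26  14  11  55  22  25  11   7  59 172 152 154 155
 16  11  81  78  25  32  22  71  70  55  14  33  76 120 150 152 152 152
 14  11  60  40  21   3  86  85  69  59  20  18  34 161 110 156 152 150
 19   9  28  36  15  10 101  89  80  62  44  15  61 165 117 112 158 150
 24  11  10  27  21  31 109  93  84  68  61   9  58 166 156 117 140 153
 23  12  15  13  24  57 109  95  89  76  58  70  62 161 155 141 106 141
 48  10  25   8  98  23 113  96  93  79  98  51 125 156 151 156 137 111
 68  18  24   7  92  21 119  96 121  67  64  91  80 162 152 149 159 113
 73  19  26  11  88  35  94 115 107 117  69 106  61 133 155 151 150 153
 80   6  14   7  99  40 118 123  66 130  82  39  64  99 158 150 147 150
152 136  85  40 107  88 138  73  96 129  92  81  97  44 156 155 155 152
153 154 123 103 106 135 135  60 120  78  94  90  66  54  68 171 155 156
153 153 143 128 109 139 177  73 132  83  97  88  78  65  54 123 164 157
152 148 107  97  79 105 101 111 106 105  97  92  86  76  56  64 131 158
151 154 107 142  98 105 109 111 110 110 108 118  52  19  12 161 118 142
154 152 147 102 108 107 130 109  69  60  30  28  31  26   9  54  80  97
151 151 161 119 124 165  34  26  36  36  44  35  34  24  19  83  85  75
154 152 154 157 101 150 124  30  40  45  38  35  31  46  72  75  74  75
154 151 150 155 139 103  61  37  24  49  52  71  79  77  96 113 115 112
152 147 150 150 157 100 121  76  79  82  75  97 120 130 127 125 129 130
```

The axis works out at about 20° of tilt with the foot's underside caught on the base's top edge, and the grip point now about 78 mm from the foot. I'll back off, go lower and push again.

>>> {"name": "carry_out", "arguments": {"series": [{"jaw": 0.4, "travel": [-5, 0, -3], "yaw": 0}, {"jaw": 0.4, "travel": [-25, 0, -3], "yaw": 0}, {"jaw": 0.4, "travel": [-45, 0, 0], "yaw": 0}, {"jaw": 0.4, "travel": [-48, 0, 6], "yaw": 0}, {"jaw": 0.4, "travel": [-48, 0, 11], "yaw": 0}]}}

```text
time_s: 9.1
position: [0.4869, -0.1259, 0.0851]
orientation: [-180.0, -0.0, -48.8]
contact_force: [0.5, -0.4, -0.9]
grip_width: 0.0483
gripper_force: 23.0
```

>>> {"name": "carry_out", "arguments": {"series": [{"jaw": 0.4, "travel": [10, 0, 0], "yaw": 0}, {"jaw": 0.4, "travel": [20, 0, 0], "yaw": 0}, {"jaw": 0.4, "travel": [30, 0, 0], "yaw": 0}, {"jaw": 0.4, "travel": [39, 0, 0], "yaw": 0}, {"jaw": 0.4, "travel": [47, 0, 0], "yaw": 0}]}}

```text
time_s: 9.6
position: [0.5173, -0.1617, 0.0848]
orientation: [180.0, 0.1, -48.9]
contact_force: [-3.1, 3.3, 0.5]
grip_width: 0.048
gripper_force: 23.3
```

Run:
```python
from h import *
to(.499,-.003,.11,-48.5)
im=eyes.capture("side");cv2.imwrite("pics/g8.png",im)
o=observe();p=o["position"];w=np.radians(-48.9);f=np.array([np.cos(w),np.sin(w),0]);n=np.array([-f[1],f[0],0])
print("face",((np.array([.5503,-.237,0])-p)@f*1000-55).round(1))
g=cv2.cvtColor(im,cv2.COLOR_BGR2GRAY)[198:240,300:345]
print("   "+" ".join("%3d"%v for v in range(300,345)))
print("\n".join(str(198+i)+" "+" ".join("%3d"%v for v in r) for i,r in enumerate(g)))
```

```text
9.6 pos [ 0.5173 -0.1617  0.0848] rpy [ 1.7995e+02  1.2000e-01 -4.8920e+01] F [-3.1  3.3  0.5] w 0.048 j6 42.0
travel mm [-131.7  -90.4  -25.2] yaw -0.007
face 22.4
   300 301 302 303 304 305 306 307 308 309 310 311 312 313 314 315 316 317 318 319 320 321 322 323 324 325 326 327 328 329 330 331 332 333 334 335 336 337 338 339 340 341 342 343 344
198  35  29  64 121  87  69  38  24  25  30  14  21  19  15  13   5  16  31  12   5  11   4   9  16  14  17  16   9  12  19   0   2 174 160 151 150 148 153 156 151 152 153 155 123 124
199  24  18  50  69 110  86  49  35  26   6  10  13  14  13  10  14  20  32  10  16  13  18  19  21  15  20  10  11  12  29  13  55 163 155 154 150 123 155 156 151 150 152 155 140 123
200  58   6  25  56  60  36  29  37  35  16  13  59  44  26   2   8  25  31  12  11  26  31  37  36  28  19  15  17   3 102  90 165 156 151 154 142  99 123 155 159 154 153 153 156 144
201  96  10  22  39  43  16  27  14  10   4  35  83 147 102  45  37  25  25  11   3  97  44  44  65  38  18   1  13  26 171 164 159 151 154 152 156 136 100 128 159 157 152 152 155 156
202 139  18  12 
[... 6275 characters left out ...]
 155 152 153 163  96  36  56  41  33  39  35  30  32  73  88  85  85  81  76  78  80  97 118 131 130 128 131 130 132 119  78  83  78  77  74  73  78
237 150 150 151 154 157 107 100 139 154 151 152 156 103  45  45  37  19  34  38  44  70  81  78  79  77  81  86 103 132 130 125 126 124 126 125 127 129 113  61  67  88  86  85  79  76
238 152 151 152 151 155 134 102 125 154 150 155 120  38  43  27  31  47  36  52  83  83  80  77  73  78 103 129 128 126 123 125 127 124 125 119 127 129 113  57  59  61  64  71  84  82
239 150 150 151 151 155 159 107  98 151 152 152 162  67  44  31 105 120  70  83  80  77  77  76  73 101 129 124 125 127 126 123 127  93  85  69  90  92  82  58  62  63  64  70  64  74
```

The pixel rows show the body edges vertical in the side view (columns 308.5 and 325.5), so the tin is upright to a few degrees. I'll back away and take it to the clear spot.

>>> {"name": "carry_out", "arguments": {"series": [{"jaw": 0.4, "travel": [-12, 0, 0], "yaw": 0}, {"jaw": 0.4, "travel": [-30, -10, -6], "yaw": 0}, {"jaw": 0.4, "travel": [-55, -32, -10], "yaw": 0}, {"jaw": 0.4, "travel": [-85, -56, -10], "yaw": 0}, {"jaw": 0.4, "travel": [-110, -76, -10], "yaw": 0}]}}

```text
time_s: 10.15
position: [0.5024, -0.0266, 0.096]
orientation: [-179.9, -0.1, -48.8]
contact_force: [-0.0, 0.1, -2.1]
grip_width: 0.0484
gripper_force: 23.0
```

>>> {"name": "carry_out", "arguments": {"series": [{"jaw": 0.4, "travel": [-12, -8, 0], "yaw": 0}, {"jaw": 0.4, "travel": [-19, -13, 3], "yaw": 0}, {"jaw": 0.4, "travel": [-20, -14, 6], "yaw": 0}, {"jaw": 0.4, "travel": [-20, -14, 9], "yaw": 0}, {"jaw": 0.4, "travel": [-20, -14, 12], "yaw": 0}]}}

```text
time_s: 10.65
position: [0.4997, -0.005, 0.0828]
orientation: [180.0, -0.0, -48.9]
contact_force: [-0.4, -1.0, -0.9]
grip_width: 0.0487
gripper_force: 23.0
```

>>> {"name": "carry_out", "arguments": {"series": [{"jaw": 0.4, "travel": [0, 0, 1], "yaw": 0}, {"jaw": 0.4, "travel": [0, 0, 2], "yaw": 0}, {"jaw": 0.4, "travel": [0, 0, 3], "yaw": 0}, {"jaw": 0.4, "travel": [0, 0, 4], "yaw": 0}, {"jaw": 0.4, "travel": [0, 0, 4], "yaw": 0}]}}

```text
time_s: 11.15
position: [0.4998, -0.0042, 0.0792]
orientation: [180.0, 0.0, -48.9]
contact_force: [-0.4, -0.2, -1.3]
grip_width: 0.0482
gripper_force: 23.0
```

>>> {"name": "carry_out", "arguments": {"series": [{"jaw": 0.4, "travel": [0, 0, 1], "yaw": 0}, {"jaw": 0.4, "travel": [0, 0, 2], "yaw": 0}, {"jaw": 0.4, "travel": [0, 0, 3], "yaw": 0}, {"jaw": 0.4, "travel": [0, 0, 4], "yaw": 0}, {"jaw": 0.4, "travel": [0, 0, 4], "yaw": 0}]}}

```text
time_s: 11.65
position: [0.4997, -0.0041, 0.0751]
orientation: [180.0, 0.0, -48.9]
contact_force: [-0.1, -0.3, -0.6]
grip_width: 0.0484
gripper_force: 23.0
```

Run:
```python
from h import *
to(.499,-.003,.075,-48.9)
im=eyes.capture("side");cv2.imwrite("pics/s9.png",im)
p=observe()["position"]
for h in(0,.03,.06):print(h,proj("side",[p[0],p[1],h]))
b=proj("side",[p[0],p[1],0])[0].astype(int)
g=cv2.cvtColor(im,cv2.COLOR_BGR2GRAY)[b[1]-26:b[1]+12,b[0]-18:b[0]+20]
print("    "+" ".join("%3d"%v for v in range(b[0]-18,b[0]+20)))
print("\n".join(str(b[1]-26+i)+" "+" ".join("%3d"%v for v in r) for i,r in enumerate(g)))
```

```text
11.65 pos [ 0.4997 -0.0041  0.0751] rpy [ 1.7999e+02  1.0000e-02 -4.8860e+01] F [-0.1 -0.3 -0.6] w 0.0484 j6 23.6
travel mm [-1.3 -0.2  0.1] yaw 0.001
0 [[300.78504494 212.15429527]]
0.03 [[300.53809149 204.46286077]]
0.06 [[300.28578114 196.58646205]]
    282 283 284 285 286 287 288 289 290 291 292 293 294 295 296 297 298 299 300 301 302 303 304 305 306 307 308 309 310 311 312 313 314 315 316 317 318 319
186 153 155 165  98  14   1  16  23  21  10  11   0  98  55  22   0   7  80  41  72  68  62  61  17  16  18  32 166 136  97 150 151 148 150 147 153 156 103
187 151 154 161 120  18   3  10  39  19  18   3   7  49  49  26   6  24  95  81  73  67  62  59  28  20  20  32 167 160 104 121 152 152 150 147 150 154 134
188 148 147 155 146  25  10  31  36  27  14  16   3  11  26  17   0  27  90  80  77  69  65  60  35  18  22  30 166 156 129  97 153 150 152 149 148 154 156
189 149 150 153 165  51   1  30  42  48  19  15  21   2  29  17   2  56  89  79  73  72  65  62  34  20  23  31 166 157 158 104 121 153 153 151 151 154 155
190 151 150 151 159  96  22  30  25  19  16  15  29   3  31  11  12
[... 4536 characters left out ...]
 134 135 135 134 134 133 136 137 135 134 136 138 144 144 144 148 153 154 154
220 150 150 151 149 151 132 135 134 135 136 134 135 134 135 133 135 133 135 135 133 133 137 135 143 127 144 145 152 159 154 152 152 151 151 151 150 150 150
221 151 148 146 148 150 139 134 135 134 136 136 136 136 133 134 137 122 138 144 145 150 155 155 156 155 154 151 151 149 149 150 152 151 154 150 150 151 151
222 150 151 150 148 147 142 134 135 136 135 138 146 147 131 130 154 151 151 149 151 153 153 153 153 152 151 154 151 153 155 153 151 148 151 152 153 154 157
223 148 148 149 146 146 148 125 145 148 148 147 150 151 151 152 150 151 151 152 150 149 149 147 149 151 153 152 152 149 151 153 152 151 153 153 152 151 160
```

>>> {"name": "carry_out", "arguments": {"series": [{"jaw": 0.4, "travel": [0, 0, 0.5], "yaw": 0}, {"jaw": 0.4, "travel": [0, 0, 1], "yaw": 0}, {"jaw": 0.4, "travel": [0, 0, 1.5], "yaw": 0}, {"jaw": 0.4, "travel": [0, 0, 2], "yaw": 0}, {"jaw": 0.4, "travel": [0, 0, 2], "yaw": 0}]}}

```text
time_s: 12.2
position: [0.5002, -0.0043, 0.0746]
orientation: [-180.0, -0.1, -48.8]
contact_force: [-3.8, 0.0, 9.9]
grip_width: 0.0483
gripper_force: 24.2
```

>>> {"name": "carry_out", "arguments": {"series": [{"jaw": 0.4, "travel": [0, 0, 0.5], "yaw": 0}, {"jaw": 0.4, "travel": [0, 0, 1], "yaw": 0}, {"jaw": 0.4, "travel": [0, 0, 1.5], "yaw": 0}, {"jaw": 0.4, "travel": [0, 0, 2], "yaw": 0}, {"jaw": 0.4, "travel": [0, 0, 2], "yaw": 0}]}}

```text
time_s: 12.7
position: [0.5012, -0.0051, 0.0741]
orientation: [-179.9, -0.2, -48.8]
contact_force: [-4.5, -3.4, 17.1]
grip_width: 0.0486
gripper_force: 25.3
```

The foot is on the table with 17 N of pressure. I'll ease that and open the jaw.

>>> {"name": "carry_out", "arguments": {"series": [{"jaw": 0.4, "travel": [0, 0, -1.5], "yaw": 0}, {"jaw": 0.6, "travel": [0, 0, -1.5], "yaw": 0}, {"jaw": 0.7, "travel": [0, 0, -1.5], "yaw": 0}, {"jaw": 0.8, "travel": [0, 0, -1.5], "yaw": 0}, {"jaw": 1, "travel": [0, 0, -1.5], "yaw": 0}]}}

```text
time_s: 13.2
position: [0.4997, -0.0041, 0.0725]
orientation: [180.0, 0.0, -48.9]
contact_force: [0.3, -1.2, 0.5]
grip_width: 0.0807
gripper_force: 0.0
```

>>> {"name": "carry_out", "arguments": {"series": [{"jaw": 1, "travel": [0, 0, -5], "yaw": 0}, {"jaw": 1, "travel": [0, 0, -10], "yaw": 0}, {"jaw": 1, "travel": [0, 0, -15], "yaw": 0}, {"jaw": 1, "travel": [0, 0, -15], "yaw": 0}, {"jaw": 1, "travel": [0, 0, -15], "yaw": 0}]}}

```text
time_s: 13.7
position: [0.4999, -0.004, 0.088]
orientation: [-180.0, -0.0, -48.9]
contact_force: [-0.4, 0.5, -0.5]
grip_width: 0.086
gripper_force: 0.0
```

Run:
```python
from h import *
to(.499,-.003,.085,-48.9)
im=eyes.capture("side");cv2.imwrite("pics/s10.png",im)
g=cv2.cvtColor(im,cv2.COLOR_BGR2GRAY)[180:222,282:326]
print("    "+" ".join("%3d"%v for v in range(282,326)))
print("\n".join(str(180+i)+" "+" ".join("%3d"%v for v in r) for i,r in enumerate(g)))
```

```text
13.7 pos [ 0.4999 -0.004   0.088 ] rpy [-1.7997e+02 -1.0000e-02 -4.8860e+01] F [-0.4  0.5 -0.5] w 0.086 j6 23.6
travel mm [-1.4  0.   3. ] yaw 0.001
    282 283 284 285 286 287 288 289 290 291 292 293 294 295 296 297 298 299 300 301 302 303 304 305 306 307 308 309 310 311 312 313 314 315 316 317 318 319 320 321 322 323 324 325
180  78  17   3   2  70  28  28  10   3  43  48  41  36  25   6   8  66  79  75  58  65  49  68  50  17  19  24  20  10  56 100 132 131 127 131 130 142 144 147 147 154 156 156 155
181  79  21   3   1 153  63  23  11   5  59  70  45  14   5  10  55  92  93  74  59  65  73  85  50  14   9  20  19  10  50 117 152 154 153 152 152 151 151 151 154 151 154 152 153
182  77  18   5   3 120  38  18   3   6  65  52  35   8  10  62 104 100 129 107 116 124 119 103  63  46  21  19  17   5  50 164 155 149 149 149 147 149 151 149 150 149 147 152 140
183  71  13  21  19  18  17  24  12  11  95  74  16  11  25  66  67  70  72  79  90  95 100 107  98 163  84  26  15   8  49 162 152 148 149 151 127 135 150 152 152 150 150 152 129
184  50   7  47  39  31  30  24  13   5  19  45   9
[... 6088 characters left out ...]
 133 135 135 135 135 134 136 135 134 137 137 135 137 135 135 134 137 136 137 136 136 135 136 134 134 136 132 135 134 133 134 135 133 141 141 150 150 148 150 156
219 149 152 153 154 144 134 136 136 136 135 137 136 136 138 133 137 136 136 137 136 135 134 136 136 133 136 135 135 136 134 141 144 147 143 149 152 153 153 151 148 151 151 147 148
220 149 150 150 149 154 134 134 135 137 132 136 135 134 135 135 135 134 133 135 133 137 135 135 141 127 144 144 151 155 155 151 153 153 154 149 150 150 152 151 154 154 152 149 152
221 153 147 147 149 149 138 134 134 137 136 137 135 136 132 135 134 122 141 146 144 149 157 155 155 154 153 152 149 152 151 151 152 153 154 153 150 150 151 150 149 150 152 153 155
```

The tin stands upright and released: rim at rows 182-188, foot bottom at row 215.5, body columns 293.5-308.5, centred on the TCP. I'll clear the arm to measure lug angle and position.

>>> {"name": "carry_out", "arguments": {"series": [{"jaw": 1, "travel": [0, 0, -30], "yaw": 0}, {"jaw": 1, "travel": [0, 0, -60], "yaw": 0}, {"jaw": 1, "travel": [-15, -13, -70], "yaw": 0}, {"jaw": 1, "travel": [-45, -39, -70], "yaw": 0}, {"jaw": 1, "travel": [-75, -65, -70], "yaw": 0}]}}

```text
time_s: 14.25
position: [0.4994, 0.096, 0.1582]
orientation: [-179.9, -0.0, -49.0]
contact_force: [1.6, 0.3, -0.3]
grip_width: 0.0851
gripper_force: 0.0
```

>>> {"name": "carry_out", "arguments": {"series": [{"jaw": 1, "travel": [-30, -26, 0], "yaw": 0}, {"jaw": 1, "travel": [-60, -52, 0], "yaw": 0}, {"jaw": 1, "travel": [-75, -66, 0], "yaw": 0}, {"jaw": 1, "travel": [-75, -66, 0], "yaw": 0}, {"jaw": 1, "travel": [-75, -66, 0], "yaw": 0}]}}

```text
time_s: 14.75
position: [0.4995, 0.1951, 0.1574]
orientation: [179.9, 0.0, -48.8]
contact_force: [0.7, -0.9, -0.0]
grip_width: 0.085
gripper_force: 0.0
```

```bash
cat > fit.py <<'E'
from h import *
from scipy.ndimage import map_coordinates
# fit tin pose by a dark-mask render of foot+lugs and body, both views
ims={n:np.mean([cv2.cvtColor(eyes.capture(n),cv2.COLOR_BGR2GRAY).astype(float) for _ in range(4)],0) for n in P}
np.savez("ims.npz",**ims)
E
python3 - <<'E'
from fit import *
for n in P:
    b=proj(n,[.4999,-.004,0.02])[0]; print(n,b)
    x,y=np.round(b).astype(int); g=ims[n][y-16:y+14,x-16:x+16] if n=="top" else ims[n][y-4:y+16,x-16:x+16]
    y0=y-16 if n=="top" else y-4
    print("    "+" ".join("%3d"%v for v in range(x-16,x+16)))
    print("\n".join(str(y0+i)+" "+" ".join("%3d"%v for v in r) for i,r in enumerate(g)))
    for a in(31,41,51):
        t=np.radians(a); print(a,proj(n,[[.4999+s*.031*np.cos(t),-.004+s*.031*np.sin(t),.006] for s in(1,-1)]).round(1).tolist())
E
```

```text
side [300.64562056 207.02078442]
    285 286 287 288 289 290 291 292 293 294 295 296 297 298 299 300 301 302 303 304 305 306 307 308 309 310 311 312 313 314 315 316
203 148 148 148 149 148 148 148 151 156 101 129 130 101  66  80  89  54  57  48  64  80  80  35  74 113 137 134 133 139 147 146 146
204 152 151 151 150 148 147 148 151 150 135 112  73 106 120 158 142 136 116 103  99  47  60  87  37 113 140 135 134 133 145 145 142
205 146 145 142 142 136 137 132 131 136 108  91 127 134  90  90  88  82  77  68 108  87  61  53  41 114 138 136 134 132 137 146 143
206 132 132 131 130 134 133 133 133 138 105 102 105  70  90  88 116 103  90  51  52  65  63  55  41 113 139 135 134 133 132 144 143
207 134 134 134 134 134 134 134 135 138 104  99 105 106 101  96  90  84  78  76  70  67  64  56  43 115 138 134 134 134 134 138 145
208 134 133 133 135 135 132 134 135 136 118 103 104 102 100  96  92  87  78  74  72  68  63  55  76 142 136 135 134 134 133 133 148
209 134 135 134 134 134 134 133 134 136 140 113 102 110 102  98  93  88  81  77  72  67  60  78 148 140 135 133 135 135 134 132 140
210 134 135
[... 5344 characters left out ...]
 132 132 132 133 132 128 125 128 132 132 132 132 132 133 132 136
235 132 132 132 132 133 133 132 132 133 131 133 132 132 132 132 132 132 132 132 132 133 133 132 133 132 132 132 132 132 132 132 136
236 132 132 132 132 132 132 133 133 133 131 133 132 132 132 133 133 132 132 133 132 132 132 132 133 131 133 132 132 132 132 133 137
237 132 132 132 132 132 133 132 133 132 132 133 132 132 132 132 132 132 132 132 132 132 132 132 132 132 132 133 132 132 132 132 138
238 132 132 132 132 132 132 132 132 132 131 132 133 132 132 132 132 132 131 133 132 132 132 132 132 132 132 132 133 132 132 133 138
31 [[316.4, 216.8], [324.4, 234.2]]
41 [[315.0, 217.6], [325.9, 233.4]]
51 [[313.7, 218.7], [327.2, 232.4]]
```

The top view puts the visible lug tip at about (326,233) and the side view at (295.5,215). Both match 41° world, which lines up with the slots (about 42°). I'll go back and take the tin from above.

>>> {"name": "carry_out", "arguments": {"series": [{"jaw": 1, "travel": [30, 26, 0], "yaw": 0}, {"jaw": 1, "travel": [62, 54, 0], "yaw": 0}, {"jaw": 1, "travel": [94, 82, 0], "yaw": 0}, {"jaw": 1, "travel": [125, 109, 0], "yaw": 0}, {"jaw": 1, "travel": [146, 127, 0], "yaw": 0}]}}

```text
time_s: 15.65
position: [0.4998, -0.0009, 0.158]
orientation: [-180.0, -0.0, -48.9]
contact_force: [0.5, -0.2, 0.3]
grip_width: 0.0851
gripper_force: 0.0
```

```bash
python3 -c "
from h import *
to(.4999,-.004,.076,-48.9)"
```

```text
15.65 pos [ 0.4998 -0.0009  0.158 ] rpy [-1.7999e+02 -2.0000e-02 -4.8940e+01] F [ 0.5 -0.2  0.3] w 0.0851 j6 23.2
travel mm [ 2.4  1.9 82. ] yaw -0.001
```

>>> {"name": "carry_out", "arguments": {"series": [{"jaw": 1, "travel": [2.5, 2, 5], "yaw": 0}, {"jaw": 1, "travel": [3, 2, 25], "yaw": 0}, {"jaw": 1, "travel": [3, 2, 50], "yaw": 0}, {"jaw": 1, "travel": [3, 2, 70], "yaw": 0}, {"jaw": 1, "travel": [3, 2, 82], "yaw": 0}]}}

```text
time_s: 16.15
position: [0.4997, -0.0019, 0.074]
orientation: [179.9, 0.1, -48.9]
contact_force: [-0.1, 1.0, -0.6]
grip_width: 0.0855
gripper_force: 0.0
```

>>> {"name": "carry_out", "arguments": {"grip_force": 60, "series": [{"jaw": 0.8, "travel": [0, 0, 0], "yaw": 0}, {"jaw": 0.7, "travel": [0, 0, 0], "yaw": 0}, {"jaw": 0.6, "travel": [0, 0, 0], "yaw": 0}, {"jaw": 0.4, "travel": [0, 0, 0], "yaw": 0}, {"jaw": 0.4, "travel": [0, 0, 0], "yaw": 0}]}}

```text
time_s: 16.65
position: [0.5013, -0.0019, 0.0768]
orientation: [-179.9, -0.1, -48.8]
contact_force: [-1.2, -0.3, 5.5]
grip_width: 0.0482
gripper_force: 61.1
```

>>> {"name": "carry_out", "arguments": {"series": [{"jaw": 0.4, "travel": [0, 0, 0], "yaw": 0}, {"jaw": 0.4, "travel": [0, 0, -10], "yaw": 0}, {"jaw": 0.4, "travel": [0, 0, -30], "yaw": 0}, {"jaw": 0.4, "travel": [0, 0, -50], "yaw": 0}, {"jaw": 0.4, "travel": [0, 0, -50], "yaw": 0}]}}

```text
time_s: 17.15
position: [0.5025, -0.0017, 0.1288]
orientation: [-179.7, -0.2, -48.8]
contact_force: [-0.3, 0.2, -1.7]
grip_width: 0.048
gripper_force: 61.8
```

```bash
python3 -c "
from h import *
to(.5503,-.237,.125,-48.3)"
```

```text
17.15 pos [ 0.5025 -0.0017  0.1288] rpy [-1.7972e+02 -1.7000e-01 -4.8840e+01] F [-0.3  0.2 -1.7] w 0.048 j6 23.4
travel mm [208.6 118.8   3.8] yaw -0.009
```

```bash
cat > sil.py <<'E'
from h import *
from scipy.optimize import minimize
S=8
def cyl(r,z0,z1,n=48):
    a=np.linspace(0,2*np.pi,n,endpoint=False); return np.array([[r*np.cos(t),r*np.sin(t),z] for t in a for z in(z0,z1)])
def box(x,y,z0,z1): return np.array([[i*x,j*y,z] for i in(-1,1) for j in(-1,1) for z in(z0,z1)])
TIN=[cyl(.025,.022,.105),cyl(.02,0,.022),box(.031,.0045,.003,.009)]; BASE=[box(.055,.055,0,.029)]
def render(n,parts,q,win):
    x0,y0,w,h=win; m=np.zeros((h*S,w*S),np.uint8); c,s=np.cos(q[2]),np.sin(q[2]); R=np.array([[c,-s,0],[s,c,0],[0,0,1]])
    for p in parts:
        u=(proj(n,p@R.T+[q[0],q[1],0])-[x0-.5,y0-.5])*S-.5
        cv2.fillConvexPoly(m,np.round(cv2.convexHull(u.astype(np.float32))*16).astype(np.int32),255,shift=4)
    return cv2.resize(m,(w,h),interpolation=cv2.INTER_AREA)/255.
def fit(parts,q0,obs):
    f=lambda q:sum(np.abs(render(n,parts,q,win)-m).sum() for n,(win,m) in obs.items())
    sc=np.array([.01,.01,.3]); k=np.r_[np.zeros((1,3)),np.eye(3)*.4]
    r=minimize(lambda v:f(q0+v*sc),np.zeros(3),method="Nelder-Mead",options=dict(initial_simplex=k,maxiter=300,xatol=1e-3,fatol=.05))
    q=q0+r.x*sc; return q[0].round(4),q[1].round(4),np.degrees(q[2]).round(1),round(r.fun,1)
E
python3 - <<'E'
from sil import *
ims=np.load("ims.npz"); obs={}; ob={}
for n in P:
    bg=cv2.imread(f"pics/{n}0.png"); x,y=proj(n,[.5,-.004,.04])[0].astype(int); win=(x-22,y-28,44,54)
    sl=np.s_[win[1]:win[1]+win[3],win[0]:win[0]+win[2]]
    d=np.abs(ims[n]-cv2.cvtColor(bg,cv2.COLOR_BGR2GRAY))[sl]; m=(d>7).astype(np.uint8)
    k=np.ones((3,3),np.uint8); m=cv2.morphologyEx(cv2.morphologyEx(m,cv2.MORPH_CLOSE,k),cv2.MORPH_OPEN,np.ones((2,2),np.uint8))
    N,l,st,_=cv2.connectedComponentsWithStats(m); m=(l==1+st[1:,4].argmax()).astype(float); print(n,m.sum()); obs[n]=(win,m)
    x,y=proj(n,[.55,-.237,.02])[0].astype(int); win=(x-34,y-34,68,68); sl=np.s_[win[1]:win[1]+win[3],win[0]:win[0]+win[2]]
    hsv=cv2.cvtColor(bg,cv2.COLOR_BGR2HSV)[sl]; mm=((hsv[...,0]<16)&(hsv[...,1]>140)).astype(np.uint8)
    N,l,st,_=cv2.connectedComponentsWithStats(mm); mm=(l==1+st[1:,4].argmax()).astype(np.uint8)
    c=cv2.findContours(mm,cv2.RETR_EXTERNAL,cv2.CHAIN_APPROX_NONE)[0]; cv2.drawContours(mm,c,-1,1,-1); print(mm.sum()); ob[n]=(win,mm.astype(float))
q=np.array([.5,-.004,np.radians(42)]); b=np.array([.5503,-.237,np.radians(42)])
for nn in(("side","top"),("side",),("top",)):
    print(nn,"tin",fit(TIN,q,{n:obs[n] for n in nn}),"base",fit(BASE,b,{n:ob[n] for n in nn}))
E
```

```text
side 793.0
1318
top 326.0
1134
('side', 'top') tin (np.float64(0.5006), np.float64(-0.009), np.float64(41.0), np.float64(329.1)) base (np.float64(0.55), np.float64(-0.2369), np.float64(41.0), np.float64(166.3))
('side',) tin (np.float64(0.5015), np.float64(-0.0208), np.float64(25.6), np.float64(283.1)) base (np.float64(0.5497), np.float64(-0.2369), np.float64(41.4), np.float64(48.6))
('top',) tin (np.float64(0.5001), np.float64(-0.0086), np.float64(40.8), np.float64(30.8)) base (np.float64(0.5503), np.float64(-0.2365), np.float64(41.0), np.float64(114.4))
```

Run:
```python
from sil import *
import sil
ims=np.load("ims.npz"); obs={}
for n,y0,h in(("side",190,32),("top",200,44)):
    bg=cv2.imread(f"pics/{n}0.png"); x=int(proj(n,[.5,-.006,.04])[0][0]); win=(x-22,y0,44,h)
    sl=np.s_[win[1]:win[1]+win[3],win[0]:win[0]+win[2]]
    d=np.abs(ims[n]-cv2.cvtColor(bg,cv2.COLOR_BGR2GRAY))[sl]; m=(d>7).astype(np.uint8)
    if n=="top": m=cv2.morphologyEx(m,cv2.MORPH_CLOSE,np.ones((3,3),np.uint8))
    c=cv2.findContours(m,cv2.RETR_EXTERNAL,cv2.CHAIN_APPROX_NONE)[0]; c=max(c,key=cv2.contourArea); m[:]=0; cv2.drawContours(m,[c],-1,1,-1)
    obs[n]=(win,m.astype(float)); print(n,m.sum())
    if n=="side":
        for r in m: print("".join(".#"[v] for v in r))
q=np.array([.5,-.006,np.radians(42)])
for nn in(("side","top"),("side",),("top",)): print(nn,fit(TIN,q,{n:obs[n] for n in nn}))
```

```text
side 480
..............###.##############.#..........
..............###################...........
..............###################...........
..............###################...........
..............###################...........
..............###################...........
.............####################...........
..............###################...........
..............####################..........
..............#####################.........
...............###################..........
..............###################...........
...............##################...........
...............##################...........
...............##################...........
................#################...........
...............##################...........
................#################...........
................################............
................################............
................################............
.................###############............
................################............
.................##############.............
................###############.............
................##############..............
................#############...............
..................#####.##..................
..................#.........................
............................................
............................................
............................................
top 326
('side', 'top') (np.float64(0.5021), np.float64(-0.0061), np.float64(37.8), np.float64(137.1))
('side',) (np.float64(0.4991), np.float64(-0.018), np.float64(18.3), np.float64(75.8))
('top',) (np.float64(0.5028), np.float64(-0.0056), np.float64(40.4), np.float64(30.2))
```

Run:
```python
from sil import *
for x,y in((.4999,-.004),(.5014,-.0044),(.5006,-.007)):
    u=proj("top",cyl(.025,.022,.105)+[x,y,0]); s=proj("side",cyl(.025,.022,.06)+[x,y,0]); v=proj("top",cyl(.02,0,.0)+[x,y,0])
    print(x,y,"top L,R,T",u[:,0].min().round(2),u[:,0].max().round(2),u[:,1].min().round(2),"side L,R",s[:,0].min().round(2),s[:,0].max().round(2))
u=proj("top",[[.55+s*.0,-.2368,.03] for s in(0,)]);print("ring c",u,proj("side",[.55,-.2368,.03]))
```

```text
0.4999 -0.004 top L,R,T 312.57 329.47 211.6 side L,R 292.67 308.16
0.5014 -0.0044 top L,R,T 312.76 329.66 211.12 side L,R 293.14 308.63
0.5006 -0.007 top L,R,T 313.56 330.5 211.49 side L,R 293.06 308.58
ring c [[395.2336825  217.43099505]] [[335.69461566 242.85029368]]
```

>>> {"name": "carry_out", "arguments": {"series": [{"jaw": 0.4, "travel": [25, 14, 0], "yaw": 0}, {"jaw": 0.4, "travel": [65, 37, 0], "yaw": 0}, {"jaw": 0.4, "travel": [105, 60, 0], "yaw": 0}, {"jaw": 0.4, "travel": [145, 83, 0], "yaw": 0}, {"jaw": 0.4, "travel": [180, 102, 0], "yaw": 0}]}}

```text
time_s: 17.65
position: [0.5419, -0.2067, 0.125]
orientation: [180.0, 0.1, -48.9]
contact_force: [1.0, -0.2, -1.3]
grip_width: 0.0479
gripper_force: 61.7
```

>>> {"name": "carry_out", "arguments": {"series": [{"jaw": 0.4, "travel": [18, 11, 0], "yaw": 0}, {"jaw": 0.4, "travel": [25, 15, 5], "yaw": 0}, {"jaw": 0.4, "travel": [27, 16.5, 10], "yaw": 0}, {"jaw": 0.4, "travel": [27, 16.5, 14], "yaw": 0}, {"jaw": 0.4, "travel": [27, 16.5, 14], "yaw": 0}]}}

```text
time_s: 18.15
position: [0.547, -0.2346, 0.1107]
orientation: [180.0, 0.1, -48.8]
contact_force: [0.1, -0.0, -1.6]
grip_width: 0.0481
gripper_force: 61.8
```

Run:
```python
from sil import *
to(.5489,-.2361,.1115,-48.8)
im=np.mean([cv2.cvtColor(eyes.capture("side"),cv2.COLOR_BGR2GRAY).astype(float) for _ in range(3)],0); np.save("hov.npy",im)
p=observe()["position"]; print(proj("side",[p[0],p[1],p[2]-.0765]),proj("side",[p[0],p[1],p[2]-.05]))
print("    "+" ".join("%3d"%v for v in range(318,358)))
for r in range(216,256): print(r," ".join("%3d"%v for v in im[r,318:358]))
for a in(36,41,46):
    t=np.radians(a); print(a,proj("side",[[p[0]+s*.031*np.cos(t),p[1]+s*.031*np.sin(t),p[2]-.0705] for s in(1,-1)]).round(1).tolist())
```

```text
18.15 pos [ 0.547  -0.2346  0.1107] rpy [ 1.7995e+02  1.1000e-01 -4.8800e+01] F [ 0.1 -0.  -1.6] w 0.0481 j6 49.4
travel mm [ 2.4 -0.5 -0.8] yaw -0.0
[[334.79182091 241.01374435]] [[334.95859315 233.31132391]]
    318 319 320 321 322 323 324 325 326 327 328 329 330 331 332 333 334 335 336 337 338 339 340 341 342 343 344 345 346 347 348 349 350 351 352 353 354 355 356 357
216 138 144  81   8  17  24  29  49  27  14   9  13  18  31  21  17  79  87  62  69  65  65  65  71  70  66  56  50 163 152 148 151 149 150 149 151 136 117 118 119
217 135 141 119  57  49  27  18  19  23  16  12  21  16  26   9  10 103 105 100  94  88  81  75  71  68  65  56  57 160 149 149 148 149 149 149 150 154 135 116 122
218 135 141 151 165 156 108  60  36  17  14  14  18   8  14  26  23  69 102  96  93  86  79  72  68  69  65  53  55 158 152 148 150 149 148 149 148 151 154 117 119
219 154 153 152 153 157 162 170 128  20  15  11  16   2  45 103  53  69 102  96  92  85  79  73  70  68  65  55  55 158 153 121 132 151 149 148 150 150 153 135 119
220 151 150 150 151 152 153 160 149  28   8  19  20  10  38 116  49  6
[... 5241 characters left out ...]
  81  76  75  77  79  80  74  74  74  74  74  77  77  79  76  75  77  72  40  29  33  36  37  30  42
253  68  68  72  70  71  69  70  78  82  80  81  79  81  79  79  78  82  80  79  77  78  79  80  79  78  79  77  74  78  79  81  80  40  31  34  32  32  29  33  95
254  70  69  69  70  70  70  71  70  74  79  80  82  81  82  79  78  81  80  82  80  79  79  79  78  80  80  80  79  77  80  76  45  35  35  32  32  26  30  76 139
255  73  70  71  68  70  69  71  70  70  72  72  80  82  83  81  81  82  81  81  80  80  83  80  80  78  80  82  81  84  82  44  32  37  35  36  28  29  74 142 132
36 [[341.3, 234.3], [328.1, 244.5]]
41 [[340.6, 234.0], [328.9, 244.8]]
46 [[339.7, 233.7], [329.7, 245.1]]
```

Hovering over the base, the foot spans columns 328.2-342.5 (centre 335.35) and the ring 322.3-349.1 (centre 335.7), so I need to shift about 1 mm. Then I'll lower it gently.

>>> {"name": "carry_out", "arguments": {"series": [{"jaw": 0.4, "travel": [1, -0.5, 0], "yaw": 0}, {"jaw": 0.4, "travel": [1, -0.5, 2], "yaw": 0}, {"jaw": 0.4, "travel": [1, -0.5, 4], "yaw": 0}, {"jaw": 0.4, "travel": [1, -0.5, 6], "yaw": 0}, {"jaw": 0.4, "travel": [1, -0.5, 8], "yaw": 0}]}}

```text
time_s: 18.8
position: [0.549, -0.2366, 0.1059]
orientation: [-180.0, -0.1, -48.8]
contact_force: [-5.3, 5.4, 19.2]
grip_width: 0.0481
gripper_force: 64.1
```

```bash
python3 -c "
from h import *
to(.55,-.2368,.0885,-48.8);print(observe()['ft_torque'])"
```

```text
18.8 pos [ 0.549  -0.2366  0.1059] rpy [-1.800e+02 -1.100e-01 -4.882e+01] F [-5.3  5.4 19.2] w 0.0481 j6 49.5
travel mm [ 0.8 -0.6 17.4] yaw -0.0
[ 1.72372281  2.35235092 -0.11762562]
```

>>> {"name": "carry_out", "arguments": {"series": [{"jaw": 0.4, "travel": [0.5, 0, -1], "yaw": 0}, {"jaw": 0.4, "travel": [1, 0, -1], "yaw": 0}, {"jaw": 0.4, "travel": [1.5, 0, -1], "yaw": 0}, {"jaw": 0.4, "travel": [1.5, 0, -1], "yaw": 0}, {"jaw": 0.4, "travel": [1.5, 0, -1], "yaw": 0}]}}

```text
time_s: 19.3
position: [0.5499, -0.2375, 0.1064]
orientation: [-180.0, -0.1, -48.8]
contact_force: [-3.1, 3.1, 8.7]
grip_width: 0.0478
gripper_force: 62.8
```

>>> {"name": "carry_out", "arguments": {"series": [{"jaw": 0.4, "travel": [0, -0.5, 0], "yaw": 0}, {"jaw": 0.4, "travel": [0, -1, 0], "yaw": 0}, {"jaw": 0.4, "travel": [0, -1.5, 0], "yaw": 0}, {"jaw": 0.4, "travel": [0, -1.5, 0], "yaw": 0}, {"jaw": 0.4, "travel": [0, -1.5, 0], "yaw": 0}]}}

```text
time_s: 19.8
position: [0.5501, -0.2372, 0.1063]
orientation: [179.9, -0.0, -48.8]
contact_force: [-4.7, -0.4, 7.8]
grip_width: 0.0482
gripper_force: 63.1
```

Run:
```python
from sil import *
to(.55,-.2368,.0885,-48.8)
im=np.mean([cv2.cvtColor(eyes.capture("side"),cv2.COLOR_BGR2GRAY).astype(float) for _ in range(4)],0)
p=observe()["position"]; print(proj("side",[p[0],p[1],p[2]-.0765]))
print("    "+" ".join("%3d"%v for v in range(320,352)))
for r in range(238,254): print(r," ".join("%3d"%v for v in im[r,320:352]))
bg=cv2.cvtColor(cv2.imread("pics/side0.png"),cv2.COLOR_BGR2GRAY)
for r in range(232,254): print(r," ".join("%3d"%v for v in bg[r,320:352]))
a=np.linspace(0,2*np.pi,13)[:-1]
B=np.array([.55,-.2368,.03])
for r in(.0215,): print(proj("side",[B+[r*np.cos(t),r*np.sin(t),0] for t in a]).round(1).tolist())
```

```text
19.8 pos [ 0.5501 -0.2372  0.1063] rpy [ 1.7991e+02 -4.0000e-02 -4.8850e+01] F [-4.7 -0.4  7.8] w 0.0482 j6 49.4
travel mm [-0.4 -0.2 17.8] yaw -0.001
[[335.77343667 242.98367627]]
    320 321 322 323 324 325 326 327 328 329 330 331 332 333 334 335 336 337 338 339 340 341 342 343 344 345 346 347 348 349 350 351
238  72  75  76  73  74 102 129 128 105 103 105 106 108 105 101  97  91  86  83  76  73  70  68  64  58  48  83  78  73  73  73  72
239  75  75  74  73 103 127 123 125 113 103 106 107 108 104 100  99  92  88  84  79  75  70  67  63  52  64 110  98  80  76  77  76
240  77  74  72  87 128 124 123 124 127 114 103 113 109 105 101  98  95  88  84  79  74  71  66  64  60 112 130 128 106  76  80  80
241  77  75  73 115 124 122 121 124 128  75  38 133 109 106 110 100  94  91  87  82  77  71  67  72 117 129 125 109 116  75  77  80
242  74  72  84 128 124 122 122 126 108  41  26  25  46  86 133 101  94  91  86  80  78  62  40   0 136 125 123 122 128 100  68  72
243  71  67  86 127 123 122 122 128  92   7  31  35  31  30  29  14  14  40  39  18  20  18  12   0 136 125 123 122 126 103  70
[... 3721 characters left out ...]
 74  76  77  77  77  73  54  50  23  16  67 128 121 112 121 118 117 118 119  88  92  62  64  66  65  66  66  69
251  78  80  80  77  76  79  74  75  76  79  79  84  72  69 103 111 108  97 100  92  93  79  65  70  71  70  72  69  67  69  71  68
252  67  72  73  77  76  76  78  79  76  77  80  76  80  77  74  73  76  77  79  69  71  70  71  71  74  76  75  71  72  74  71  38
253  68  68  66  67  70  78  76  76  77  75  76  76  74  76  79  73  74  73  75  76  75  75  78  74  73  72  72  74  75  76  41  30
[[342.9, 241.7], [340.8, 239.7], [337.4, 238.5], [333.5, 238.5], [330.2, 239.7], [328.3, 241.7], [328.4, 244.0], [330.4, 246.1], [334.0, 247.3], [338.0, 247.3], [341.3, 246.1], [343.1, 244.0]]
```

At contact the foot centre is at column 336.35 against the hole's 335.85, and its front edge is 0.3-0.6 px too far forward. So it sits about 1.5 mm to the right and 2 mm too near the camera. I'll lift slightly and correct.

>>> {"name": "carry_out", "arguments": {"series": [{"jaw": 0.4, "travel": [0, 0, -2], "yaw": 0}, {"jaw": 0.4, "travel": [0, 0, -5], "yaw": 0}, {"jaw": 0.4, "travel": [-2, 0, -6], "yaw": 0}, {"jaw": 0.4, "travel": [-2, 0, -6], "yaw": 0}, {"jaw": 0.4, "travel": [-2, 0, -6], "yaw": 0}]}}

```text
time_s: 20.5
position: [0.5494, -0.2348, 0.1106]
orientation: [180.0, 0.0, -48.9]
contact_force: [0.3, 0.2, -1.4]
grip_width: 0.048
gripper_force: 61.9
```

```bash
python3 -c "
from h import *
to(.5491,-.2349,.1085,-48.8)"
```

```text
20.5 pos [ 0.5494 -0.2348  0.1106] rpy [ 1.800e+02  2.000e-02 -4.886e+01] F [ 0.3  0.2 -1.4] w 0.048 j6 49.3
travel mm [-0.1  0.3  2.1] yaw -0.001
```

Already on target, so I'll lower.

>>> {"name": "carry_out", "arguments": {"series": [{"jaw": 0.4, "travel": [0, 0.3, 1.5], "yaw": 0}, {"jaw": 0.4, "travel": [0, 0.3, 3], "yaw": 0}, {"jaw": 0.4, "travel": [0, 0.3, 4.5], "yaw": 0}, {"jaw": 0.4, "travel": [0, 0.3, 6], "yaw": 0}, {"jaw": 0.4, "travel": [0, 0.3, 7], "yaw": 0}]}}

```text
time_s: 21.0
position: [0.5496, -0.2348, 0.1045]
orientation: [-179.9, -0.0, -48.8]
contact_force: [-1.3, 3.8, 7.7]
grip_width: 0.0481
gripper_force: 62.4
```

It is lower than before, at 104.5, with a sideways push towards +y. I'll yield that way.

>>> {"name": "carry_out", "arguments": {"series": [{"jaw": 0.4, "travel": [-0.4, -0.3, 0.5], "yaw": 0}, {"jaw": 0.4, "travel": [-0.8, -0.6, 1], "yaw": 0}, {"jaw": 0.4, "travel": [-1, -0.8, 1.5], "yaw": 0}, {"jaw": 0.4, "travel": [-1, -0.8, 2], "yaw": 0}, {"jaw": 0.4, "travel": [-1, -0.8, 2.5], "yaw": 0}]}}

```text
time_s: 21.5
position: [0.5491, -0.2339, 0.101]
orientation: [180.0, 0.0, -48.9]
contact_force: [0.8, 1.2, -0.2]
grip_width: 0.0482
gripper_force: 61.7
```

The foot is in the hole and the lugs are entering the slots with no force. I'll push down.

>>> {"name": "carry_out", "arguments": {"series": [{"jaw": 0.4, "travel": [0, 0, 2], "yaw": 0}, {"jaw": 0.4, "travel": [0, 0, 4], "yaw": 0}, {"jaw": 0.4, "travel": [0, 0, 6], "yaw": 0}, {"jaw": 0.4, "travel": [0, 0, 8], "yaw": 0}, {"jaw": 0.4, "travel": [0, 0, 9], "yaw": 0}]}}

```text
time_s: 22.0
position: [0.5493, -0.2341, 0.0932]
orientation: [-180.0, -0.1, -48.8]
contact_force: [-2.3, 3.4, 7.4]
grip_width: 0.048
gripper_force: 62.3
```

>>> {"name": "carry_out", "arguments": {"series": [{"jaw": 0.4, "travel": [0, 0, 1], "yaw": 0}, {"jaw": 0.4, "travel": [0, 0, 2], "yaw": 0}, {"jaw": 0.4, "travel": [0, 0, 3], "yaw": 0}, {"jaw": 0.4, "travel": [0, 0, 4], "yaw": 0}, {"jaw": 0.4, "travel": [0, 0, 4.5], "yaw": 0}]}}

```text
time_s: 22.5
position: [0.5493, -0.2341, 0.0894]
orientation: [-180.0, -0.1, -48.8]
contact_force: [-4.1, 3.2, 10.2]
grip_width: 0.0477
gripper_force: 62.5
```

>>> {"name": "carry_out", "arguments": {"series": [{"jaw": 0.4, "travel": [0, 0, 0.5], "yaw": 0}, {"jaw": 0.4, "travel": [0, 0, 1], "yaw": 0}, {"jaw": 0.4, "travel": [0, 0, 1.5], "yaw": 0}, {"jaw": 0.4, "travel": [0, 0, 1.5], "yaw": 0}, {"jaw": 0.4, "travel": [0, 0, 1.5], "yaw": 0}]}}

```text
time_s: 23.0
position: [0.5494, -0.2342, 0.0888]
orientation: [-180.0, -0.1, -48.8]
contact_force: [-5.5, 4.3, 14.3]
grip_width: 0.0483
gripper_force: 63.0
```

The foot is at the bottom, about 12 mm up with 14 N. Now I turn clockwise.

>>> {"name": "carry_out", "arguments": {"series": [{"jaw": 0.4, "travel": [0, 0, 0], "yaw": 0.11}, {"jaw": 0.4, "travel": [0, 0, 0], "yaw": 0.22}, {"jaw": 0.4, "travel": [0, 0, 0], "yaw": 0.33}, {"jaw": 0.4, "travel": [0, 0, 0], "yaw": 0.44}, {"jaw": 0.4, "travel": [0, 0, 0], "yaw": 0.55}]}}

```text
time_s: 23.5
position: [0.5515, -0.2341, 0.0889]
orientation: [-179.7, -0.1, -80.6]
contact_force: [1.2, 4.5, 9.7]
grip_width: 0.0479
gripper_force: 62.2
```

```bash
python3 -c "
from h import *
to(.5494,-.2342,.0885,-125);print(observe()['ft_torque'])"
```

```text
23.5 pos [ 0.5515 -0.2341  0.0889] rpy [-1.7967e+02 -1.4000e-01 -8.0570e+01] F [1.2 4.5 9.7] w 0.0479 j6 17.5
travel mm [-0.2  2.1  0.4] yaw 0.775
[ 1.52680563 -0.52894436  0.07679924]
```

>>> {"name": "carry_out", "arguments": {"series": [{"jaw": 0.4, "travel": [0, 0, 0], "yaw": 0.11}, {"jaw": 0.4, "travel": [0, 0, 0], "yaw": 0.22}, {"jaw": 0.4, "travel": [0, 0, 0], "yaw": 0.33}, {"jaw": 0.4, "travel": [0, 0, 0], "yaw": 0.44}, {"jaw": 0.4, "travel": [0, 0, 0], "yaw": 0.55}]}}

```text
time_s: 24.0
position: [0.5525, -0.2347, 0.0894]
orientation: [-179.5, 0.0, -112.1]
contact_force: [3.1, 1.4, 9.4]
grip_width: 0.0483
gripper_force: 62.2
```

>>> {"name": "carry_out", "arguments": {"series": [{"jaw": 0.4, "travel": [0, 0, 0], "yaw": 0.06}, {"jaw": 0.4, "travel": [0, 0, 0], "yaw": 0.12}, {"jaw": 0.4, "travel": [0, 0, 0], "yaw": 0.18}, {"jaw": 0.4, "travel": [0, 0, 0], "yaw": 0.22}, {"jaw": 0.4, "travel": [0, 0, 0], "yaw": 0.22}]}}

```text
time_s: 24.5
position: [0.5531, -0.2346, 0.0895]
orientation: [-179.4, 0.2, -124.4]
contact_force: [3.3, 3.5, 8.8]
grip_width: 0.0481
gripper_force: 61.7
```

```bash
python3 -c "
from h import *
to(.5494,-.2342,.0885,-125);print(observe()['ft_torque'])"
```

```text
24.5 pos [ 0.5531 -0.2346  0.0895] rpy [-1.7945e+02  1.7000e-01 -1.2444e+02] F [3.3 3.5 8.8] w 0.0481 j6 -26.5
travel mm [1.8 3.3 1. ] yaw 0.01
[ 0.87486174 -1.48319457  0.28968274]
```

>>> {"name": "carry_out", "arguments": {"series": [{"jaw": 0.4, "travel": [0, 0, 0], "yaw": 0.04}, {"jaw": 0.4, "travel": [0, 0, 0], "yaw": 0.07}, {"jaw": 0.4, "travel": [0, 0, 0], "yaw": 0.1}, {"jaw": 0.4, "travel": [0, 0, 0], "yaw": 0.1}, {"jaw": 0.4, "travel": [0, 0, 0], "yaw": 0.1}]}}

```text
time_s: 25.0
position: [0.5519, -0.235, 0.0894]
orientation: [-179.6, 0.0, -129.9]
contact_force: [0.6, 0.6, 9.9]
grip_width: 0.0481
gripper_force: 80.1
```

```bash
python3 -c "
from h import *
to(.5494,-.2342,.0885,-125);print(observe()['ft_torque'])"
```

```text
25.0 pos [ 0.5519 -0.235   0.0894] rpy [-1.7957e+02  4.0000e-02 -1.2991e+02] F [0.6 0.6 9.9] w 0.0481 j6 -32.0
travel mm [1.  2.4 0.9] yaw -0.086
[ 0.37365489 -0.26650392  1.77098163]
```

The torque rose to 1.8 Nm, so this is the end stop. I'll relax slightly, open and withdraw.

>>> {"name": "carry_out", "arguments": {"series": [{"jaw": 0.4, "travel": [0, 0, -1], "yaw": -0.04}, {"jaw": 0.4, "travel": [0, 0, -2], "yaw": -0.05}, {"jaw": 0.6, "travel": [0, 0, -2], "yaw": -0.05}, {"jaw": 0.8, "travel": [0, 0, -2], "yaw": -0.05}, {"jaw": 1, "travel": [0, 0, -2], "yaw": -0.05}]}}

```text
time_s: 25.5
position: [0.5483, -0.2338, 0.0875]
orientation: [179.9, -0.0, -127.4]
contact_force: [-0.2, -0.3, 0.1]
grip_width: 0.078
gripper_force: 0.0
```

>>> {"name": "carry_out", "arguments": {"series": [{"jaw": 1, "travel": [0, 0, 0], "yaw": 0}, {"jaw": 1, "travel": [0, 0, -15], "yaw": 0}, {"jaw": 1, "travel": [0, 0, -40], "yaw": 0}, {"jaw": 1, "travel": [0, 0, -65], "yaw": 0}, {"jaw": 1, "travel": [0, 0, -90], "yaw": 0}]}}

```text
time_s: 26.0
position: [0.5487, -0.2338, 0.1788]
orientation: [179.9, -0.0, -127.4]
contact_force: [0.8, -0.1, -0.7]
grip_width: 0.0853
gripper_force: 0.0
```

>>> {"name": "carry_out", "arguments": {"series": [{"jaw": 1, "travel": [-40, 0, 0], "yaw": 0}, {"jaw": 1, "travel": [-80, 0, 0], "yaw": 0}, {"jaw": 1, "travel": [-120, 0, 0], "yaw": 0}, {"jaw": 1, "travel": [-160, 0, 0], "yaw": 0}, {"jaw": 1, "travel": [-200, 0, 0], "yaw": 0}]}}

```text
time_s: 26.5
position: [0.671, -0.0736, 0.1779]
orientation: [180.0, -0.0, -127.4]
contact_force: [0.3, -0.9, -0.4]
grip_width: 0.0854
gripper_force: 0.0
```

Released. A quick numeric check of the tin's height and uprightness against the empty-base picture.

Run:
```python
from sil import *
for n in P:
    im=cv2.cvtColor(eyes.capture(n),cv2.COLOR_BGR2GRAY).astype(float); bg=cv2.cvtColor(cv2.imread(f"pics/{n}0.png"),cv2.COLOR_BGR2GRAY)
    B=[.549,-.236,0]; x,y=proj(n,[*B[:2],.06])[0].astype(int); win=(x-25,y-28,50,56); sl=np.s_[win[1]:win[1]+56,win[0]:win[0]+50]
    m=cv2.morphologyEx((np.abs(im-bg)[sl]>15).astype(np.uint8),cv2.MORPH_CLOSE,np.ones((3,3),np.uint8))
    for z in(.012,.015,.018,.021,.024):
        best=min((np.abs(render(n,[cyl(.025,.022+z,.105+z)],[B[0]+a,B[1]+b,0],win)-m).sum(),a,b) for a in(-.002,0,.002) for b in(-.002,0,.002)); print(n,z,best)
    if n=="side": print("\n".join("".join(".#"[v] for v in r) for r in m))
to(.549,-.236,.1,0)
```

```text
side 0.012 (np.float64(56.87058823529412), 0.002, 0.002)
side 0.015 (np.float64(53.08235294117647), 0, -0.002)
side 0.018 (np.float64(67.65098039215687), 0, -0.002)
side 0.021 (np.float64(98.76862745098039), 0, -0.002)
side 0.024 (np.float64(131.01960784313724), 0, -0.002)
..................................................
..................................................
..................................................
..................................................
..................................................
.........................###......................
.....................#########....................
....................##############................
...................################...............
..................##################..............
.................####################.............
.................####################.............
.................####################.............
.................####################.............
.................####################.............
.................####################.............
..........
[... 1724 characters left out ...]
..................................................
..................................................
..................................................
..................................................
..................................................
..................................................
top 0.012 (np.float64(62.75686274509803), 0.002, 0)
top 0.015 (np.float64(63.984313725490196), 0.002, 0)
top 0.018 (np.float64(64.84705882352941), 0, 0)
top 0.021 (np.float64(65.4), 0, 0)
top 0.024 (np.float64(67.84705882352941), 0, 0.002)
26.6 pos [ 0.6721 -0.0708  0.1763] rpy [ 1.7989e+02 -4.0000e-02 -1.2713e+02] F [ 0.1 -0.2 -0.6] w 0.0856 j6 -44.3
travel mm [206.   -1.6  76.3] yaw -2.219
```

The tin is upright, with its foot best fitted at 15 mm, which is the locked height. The robot is clear of everything.

```bash
python3 -c "
from workcell import bot
print(bot.hand_in())"
```

```text
the job is handed in; nothing more can be done
None
```

I handed the job in at about 27 s: the tin was stood upright and let go of on the clear spot, then taken from above, pushed into the brown wooden base and turned about 75° clockwise to the stop; my last camera fit put its foot near the locked 15 mm height, but the hand-in returned no verdict.

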